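# Tighten the loose shelf divider

## Task

One of the two dividers on the display shelf has come loose: its red wing screw, wings askew, is over a full turn undone. Push its wings round clockwise with repeated light fingertip strokes, without gripping the screw, until it is fully home against its stop. Leave the other divider's tight screw as it is, and leave the tubs, tube, carton and screwdriver standing where they are.

Things in the scene. Friction and masses are not known exactly. Their poses are not given: they have to be found in the camera images.
- deck: grey steel display-shelf deck lying on the bench, 340 (x) by 620 (y) by 18 mm thick, fixed; origin under its centre, +x towards its blue price rail and low wire fence (50 mm high)
- divider_loose: shelf divider with the loose wing screw, standing on the deck, fixed: an aluminium foot 100 by 100 by 12 mm and a white upright plate, 4 mm thick, 70 mm high above the deck, that runs along the divider's x from -50 to +200 mm, its near face at y = +45 mm. Origin: on the deck's top, straight under the screw's axis. The plate leaves no room for a finger between itself and the turning wings; the other sides are free
- divider_tight: the same kind of divider, whose wing screw is already tight; same frame and sizes. Either divider can be on either side
- loose_wings (a point): point on the vertical axis of the loose wing screw, at mid-height of its two red wings. The wings run along this point's own +x and -x, from the black hub (radius 11 mm) out to 35 mm from the axis; each wing is 7 mm thick and 24 mm high (12 mm above and below this point). Beneath the wings: steel collar of radius 14.5 mm from 14 to 20 mm below this point, steel boss of radius 16 mm under it, the foot's top 36 mm below this point. The point turns with the screw
- loose_screw (a joint): angle of the loose wing screw, rad: 0 is fully tight (a hard stop, wings then parallel to the white plate); it starts more than a full turn and less than one and a half turns undone (6.8 to 8.8 rad), wings askew, and falls as the screw is turned clockwise seen from above. About 0.05 N m of drag, no spring; it stays where it is left. It does not rise or sink noticeably as it turns
- tight_wings (a point): the same point of the tight wing screw (wings parallel to its white plate)
- tight_screw (a joint): angle of the tight wing screw, rad, 0 = tight; about 0.12 N m of drag
- tub1_mid (a point): centre of a loose snack tub on the deck: upright cylinder 68 mm in diameter, 80 mm high, about 60 to 130 g
- tub2_mid (a point): centre of a loose snack tub on the deck: upright cylinder 68 mm in diameter, 80 mm high, about 60 to 130 g
- tub3_mid (a point): centre of a loose snack tub on the deck: upright cylinder 68 mm in diameter, 80 mm high, about 60 to 130 g
- tub4_mid (a point): centre of a loose snack tub on the deck: upright cylinder 68 mm in diameter, 80 mm high, about 60 to 130 g
- tall_tube_mid (a point): centre of a loose upright snack tube on the bench, 74 mm in diameter, 200 mm high
- carton: loose closed carton on the bench, 100 by 140 by 70 mm high, origin under its centre
- screwdriver_grip (a point): handle of a screwdriver lying on the bench

How it is judged:
By the outcome, as a careful person would: the job done as asked, in the order asked, and still so for the second after the job is handed in, with the robot touching nothing.
It also fails if it takes over 54 s, if anything falls off the work surface, if the arm or the gripper's body presses on something with over 40 N, if the wrist force passes 120 N, or if a joint passes its speed limit or range.

## Robot

A 6-joint arm with a two-finger parallel gripper is mounted at the origin on the work surface. World frame = base frame: x ahead of the robot, y to its left, z up, the work surface at z = 0. Lengths are in m, angles in rad, forces in N, time in s.
With the tool pointing down it reaches from about 0.425 to 0.95 m from the base axis. Payload 3.5 kg.
Tool frame: the origin (TCP) lies at the very end of the fingers, on their centre line; the grasp point (between the pads) lies 19 mm behind it (env.pinch_z is the distance from the TCP to the grasp point, in m); z points along the fingers, y is the direction in which the jaws open and shut (so a half turn about z gives the same grasp; the last joint's range is limited). The gripper opens to 85 mm and grips with 20 to 120 N. Pads are 22 mm wide; open, the fingers measure 114 mm over their backs; the gripper's body (76 mm by 85 mm) begins 54 mm behind the grasp point. The pads swing forward as they close: fully open they stand 13 mm farther back than shut.
Start: joints at [-1.269, 0.286, 1.577, -0, 1.279, -0.15], TCP at [0.295, -0.607, 0.192] pointing down, gripper open.
Joint ranges: [-2.77, 2.77], [-0.9, 2.22], [0.21, 2.48], [-1.53, 4.67], [0.24, 2.81], [-2.84, 2.84]. Speed limits (rad/s): [2.79, 2.79, 3.14, 3.14, 3.14, 3.14].

## Interface

Orientations are given as [roll, pitch, yaw] about the fixed x, y, z axes, in that order (R = Rz(yaw) Ry(pitch) Rx(roll)).
In Python, from bench import env gives the robot as it stands.
- The arm moves only by the tool send_rows, never from a script. Its argument "plan" is a list of rows, each an object of numbers: "tx", "ty", "tz": the shift along the tool's x, y, z in cm; "rx", "ry", "rz": the turn, a rotation vector about the tool's x, y, z in degrees. In form: [{"tx": .., "ty": .., "tz": .., "rx": .., "ry": .., "rz": ..}, ...]. A call has 1 to 20 rows; each row shifts and turns the commanded pose from where the row before left it, along the tool's axes as they then stand; what a row does not reach is not made up. A row lasts 1/12 s, in which the tool goes at most 41.7 mm and 7.16 degrees, less where a joint would pass 70% of its speed; a pose out of reach is approached as far as the arm can. A call is refused whole if a number of a shift passes 4.17 or a number of a turn 7.16, either way. A call with a gripper value outside its range is refused whole. "grip" is the finger opening in cm, from 0 to 8.54, set as the call begins (left out, the last holds). The fingers move at their own pace and stop on an object; "newtons" is the grip in N (left out, the last holds). Time passes only in rows, so rows that do not move let the fingers close. It gives the time, the measured TCP pose, the force and the opening at its end, in the units of the state.
- env.get_obs(): the state, without advancing time (a new reading comes with each control period).
- env.snapshot(name): name is "scene" or "top"; returns the picture (420x560x3 uint8, red, green, blue); there is no depth.
- env.camera_params(name): a dict with "fx", "fy", "cx", "cy" (pixels), "extrinsics" (4x4, takes a point from camera to world coordinates). Camera axes: x right, y down, z forward; pixel columns grow to the right and rows downward; lengths in m; the calibration is good to about 2 mm. A picture is of the moment at which its call begins. camera_params takes no time and is no camera call.
- env.job_done(): hands the job in, once; it reports no verdict.
The state is a dict: "time_s": time; "joint_pos": joint angles; "qvel": joint speeds; "effort": joint torques, N m; "position": TCP position; "ee_rot": TCP orientation; "wrist_force": force on the tool from outside, world axes, zero at the start; "wrist_torque": the same for the moment, N m; "finger_gap": finger opening in m.
Only numpy, scipy, OpenCV 4.12 (cv2) and the standard library are available. Lean on these libraries where they do the work, as an engineer would, in place of code of your own. Each camera call takes 0.05 s, during which the arm holds its last target.

## Working session

There is one attempt and no reset: what is moved stays moved. The work goes in short steps, Python scripts to look and compute and a tool call to move; the robot and the scene stay as the last step left them, time stands still between calls to the robot, and variables do not carry over. Pictures are saved under pics/ and viewed, and the job is handed in when it is done.

Besides the shell and the picture viewer there is one more tool, called after "Request:" as name(argument=value, ...) on one line, values as JSON. send_rows: Moves the arm, as the interface text tells. Its arguments: {"type":"object","properties":{"plan":{"type":"array","items":{"type":"object","properties":{"tx":{"type":"number"},"ty":{"type":"number"},"tz":{"type":"number"},"rx":{"type":"number"},"ry":{"type":"number"},"rz":{"type":"number"}}}},"grip":{"type":"number"},"newtons":{"type":"number"}},"required":["plan"]}

```bash
ls; mkdir -p pics; python3 - <<'E'
from bench import env
import cv2,numpy as np
for n in ("scene","top"):
    im=env.snapshot(n); cv2.imwrite(f"pics/{n}0.png",im[:,:,::-1])
    p=env.camera_params(n); print(n,p["fx"],p["fy"],p["cx"],p["cy"]); print(np.round(p["extrinsics"],4))
print(env.get_obs(), env.pinch_z)
E
```

```text
pics
scene 460.5025464289255 460.5025464289255 278.39697446602486 209.54244422150364
[[ 0.4265  0.6589 -0.6197  1.5848]
 [ 0.9045 -0.3048  0.2984 -0.5062]
 [ 0.0077 -0.6877 -0.7259  1.2543]
 [ 0.      0.      0.      1.    ]]
top 407.10453193333785 407.10453193333785 279.002178400815 208.76284759970397
[[ 0.0174 -0.9978  0.0644  0.4958]
 [-0.9998 -0.018  -0.0082 -0.0073]
 [ 0.0094 -0.0642 -0.9979  1.3118]
 [ 0.      0.      0.      1.    ]]
{'time_s': 0.1, 'joint_pos': array([-1.26900315e+00,  2.87123302e-01,  1.57802421e+00, -9.93933044e-07,
        1.27861447e+00, -1.49997092e-01]), 'qvel': array([-0.00128263, -0.00202032, -0.00404485, -0.00034425, -0.00095094,
        0.00141451]), 'effort': array([ 1.46430457e-04, -4.07298374e+01, -2.93700367e+01, -1.74628562e-04,
        3.41583946e-03,  5.78873610e-06]), 'position': array([ 0.29451346, -0.60660599,  0.19065824]), 'ee_rot': array([-3.13944754e+00, -3.23232884e-04,  4.51790204e-01]), 'wrist_force': array([ 0.90517738, -0.73250874,  0.21321898]), 'wrist_torque': array([-0.01269684, -0.02365076,  0.03087377]), 'finger_gap': 0.08521074967817024} 0.0187
```

View pics/scene0.png

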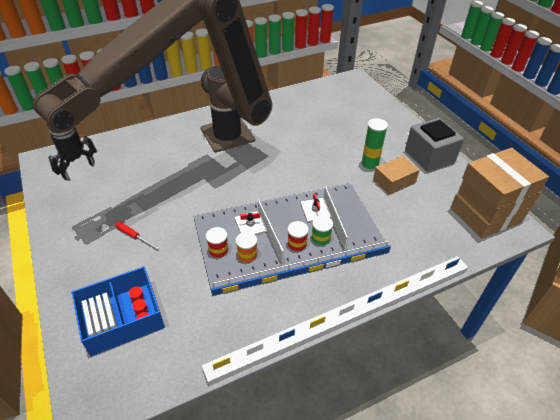

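View pics/top0.png

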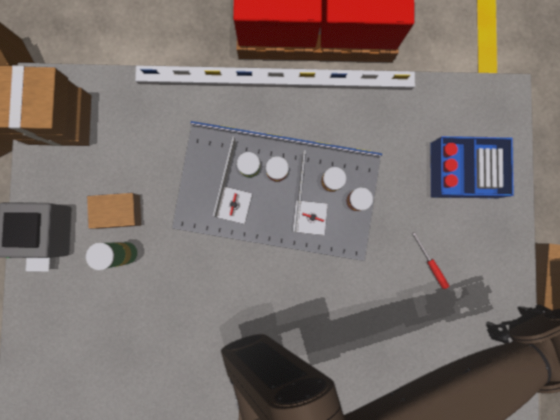

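```bash
cat > h.py <<'E'
import cv2,numpy as np
def ray(p,uv):
    E=np.array(p["extrinsics"]); d=np.array([(uv[0]-p["cx"])/p["fx"],(uv[1]-p["cy"])/p["fy"],1.])
    return E[:3,3],E[:3,:3]@d
def onz(p,uv,z):
    o,d=ray(p,uv); return o+d*(z-o[2])/d[2]
def proj(p,X):
    E=np.array(p["extrinsics"]); c=E[:3,:3].T@(np.array(X)-E[:3,3]); return np.array([p["cx"]+p["fx"]*c[0]/c[2],p["cy"]+p["fy"]*c[1]/c[2]])
E
python3 - <<'E'
from bench import env
from h import *
for n,(x0,y0,x1,y1) in (("scene",(190,175,395,295)),("top",(165,110,390,265))):
    im=cv2.imread(f"pics/{n}0.png"); p=env.camera_params(n)
    c=cv2.resize(im[y0:y1,x0:x1],None,fx=3.5,fy=3.5,interpolation=cv2.INTER_CUBIC); cv2.imwrite(f"pics/{n}0z.png",c)
    hsv=cv2.cvtColor(im,cv2.COLOR_BGR2HSV)
    m=(((hsv[...,0]<8)|(hsv[...,0]>172))&(hsv[...,1]>130)&(hsv[...,2]>60)).astype(np.uint8)
    m[:y0]=0;m[y1:]=0;m[:,:x0]=0;m[:,x1:]=0
    k,l,s,ce=cv2.connectedComponentsWithStats(m)
    for i in range(1,k):
        if s[i,4]>5: print(n,s[i],ce[i], onz(p,ce[i],0.018+0.048).round(4))
E
```

```text
scene [313 193   4   7  17] [314.23529412 196.        ] [0.5637 0.1305 0.066 ]
scene [316 201   4   9  22] [317.27272727 204.27272727] [0.6055 0.1204 0.066 ]
scene [251 213   9   6  35] [255.62857143 215.14285714] [ 0.5613 -0.1018  0.066 ]
scene [240 214   9   5  37] [244.         215.91891892] [ 0.5476 -0.1402  0.066 ]
scene [288 235  19   8  86] [297.15116279 238.95348837] [ 0.7197 -0.0185  0.066 ]
scene [208 240  19  10  88] [217.25       245.34090909] [ 0.633  -0.2707  0.066 ]
scene [288 243  18   8  58] [296.12068966 247.62068966] [ 0.7514 -0.0384  0.066 ]
scene [209 248  19  10  60] [218.68333333 253.86666667] [ 0.6685 -0.2787  0.066 ]
top [234 195   2   6   8] [234.5 197.5] [0.6084 0.1196 0.066 ]
top [231 207   2   7   8] [231.5 210. ] [0.5698 0.1278 0.066 ]
top [304 214   7   3   8] [307.125 215.125] [ 0.5582 -0.1041  0.066 ]
top [315 218   8   3   8] [318.5   218.875] [ 0.5473 -0.1391  0.066 ]
```

```bash
true
```

```text
(no output)
```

View pics/scene0z.png

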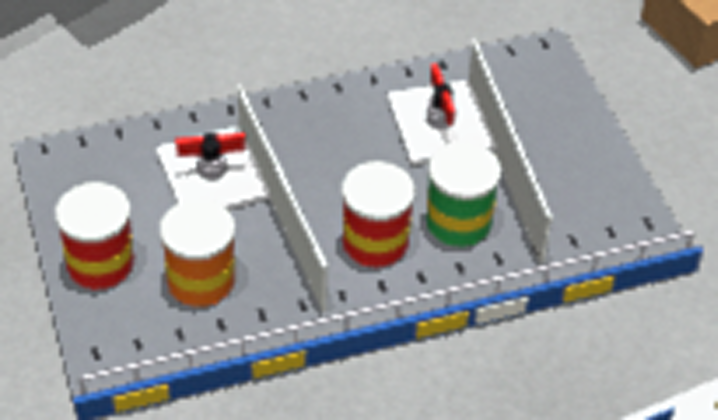

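View pics/top0z.png

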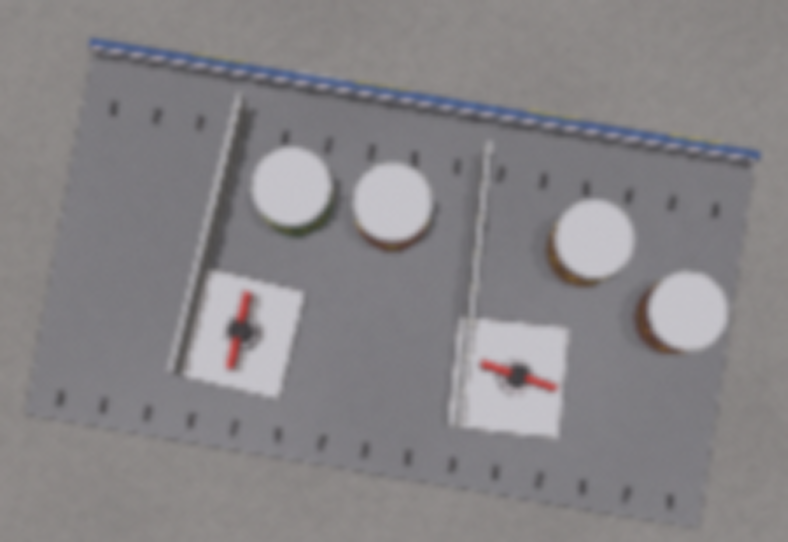

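```bash
python3 - <<'E'
from bench import env
from h import *
p=env.camera_params("top")
c=lambda u,v:(165+(u+.5)/3.5-.5,110+(v+.5)/3.5-.5)
def seg(a,b,z):
    A=onz(p,c(*a),z);B=onz(p,c(*b),z);d=B-A;print(A.round(4),B.round(4),np.linalg.norm(d).round(4),np.degrees(np.arctan2(d[1],d[0])).round(1))
seg((557,437),(568,326),.030)   # foot right edge
seg((463,430),(557,437),.030)
seg((457,425),(490,143),.088)   # plate
seg((480,364),(556,387),.078)   # wings
seg((232,370),(247,293),.078)   # tight wings
seg((173,372),(238,95),.088)
for n in("tubs",):
  for t in ((292,187),(393,201),(594,238),(687,311)): print(onz(p,c(*t),.098).round(3))
for n,q in (("A",(517,375)),("tight",(239,331))): print(n,onz(p,c(*q),.078).round(4))
E
```

```text
[ 0.4999 -0.1601  0.03  ] [ 0.6002 -0.169   0.03  ] 0.1006 -5.1
[ 0.5047 -0.0755  0.03  ] [ 0.4999 -0.1601  0.03  ] 0.0847 -93.2
[ 0.5085 -0.0672  0.088 ] [ 0.7538 -0.0923  0.088 ] 0.2465 -5.8
[ 0.5618 -0.0869  0.078 ] [ 0.543  -0.1531  0.078 ] 0.0688 -105.8
[0.5528 0.1279 0.078 ] [0.62   0.1165 0.078 ] 0.0681 -9.6
[0.5497 0.1773 0.088 ] [0.7918 0.1275 0.088 ] 0.2471 -11.6
[0.71  0.078 0.098]
[ 0.7   -0.009  0.098]
[ 0.671 -0.182  0.098]
[ 0.609 -0.262  0.098]
A [ 0.5529 -0.1191  0.078 ]
tight [0.5867 0.1226 0.078 ]
```

Request:
send_rows(plan=[{"tx": 1.2, "ty": -0.8}, {"tx": 2.5, "ty": -1.6}, {"tx": 2.5, "ty": -1.6}, {"tx": 2.5, "ty": -1.6}, {"tx": 2.5, "ty": -1.6}, {"tx": 2.5, "ty": -1.6}, {"tx": 2.5, "ty": -1.65}, {"tx": 2.5, "ty": -1.65}, {"tx": 2.5, "ty": -1.65}, {"tx": 2.5, "ty": -1.65}, {"tx": 2.5, "ty": -1.65}, {"tx": 2.5, "ty": -1.65}, {"tx": 2.5, "ty": -1.65}, {"tx": 2.5, "ty": -1.65}, {"tx": 2.5, "ty": -1.65}, {"tx": 2.5, "ty": -1.65}, {"tx": 2.5, "ty": -1.65}, {"tx": 2.5, "ty": -1.65}, {"tx": 1.0, "ty": -0.65}, {}], grip=0, newtons=20)

```text
validation failed for argument at $.pl...
```

Request:
send_rows(plan=[{"rz": -7}, {"rz": -7}, {"rz": -7}, {"rz": -7}, {"rz": -7}, {"rz": -7}, {"rz": -7}, {"rz": -7}, {"rz": -7}, {"rz": -7}, {"rz": -7}, {"rz": -7}, {"rz": -7}, {"rz": -7}, {"rz": -7}, {"rz": -7}, {"rz": -7}, {"rz": -7}, {"rz": -7}, {"rz": -7}])

```text
validation failed for argument at $.pl...
```

Request:
send_rows(plan=[{"rz": -7}, {"rz": -7}, {"rz": -2}, {}])

```text
validation failed for argument at $.pl...
```

Request:
send_rows(plan=[{"tx": 1.2, "ty": -0.8, "tz": 0, "rx": 0, "ry": 0, "rz": 0}, {"tx": 2.5, "ty": -1.6, "tz": 0, "rx": 0, "ry": 0, "rz": -7}, {"tx": 2.5, "ty": -1.6, "tz": 0, "rx": 0, "ry": 0, "rz": 7}], grip=0, newtons=20)

```text
time_s: 0.35
position: [0.3302, -0.5413, 0.1911]
ee_rot: [-3.14, -0.001, 0.457]
wrist_force: [1.0, 0.9, -0.4]
finger_gap: 0.052
```

Request:
send_rows(plan=[{"tx": 2.5, "ty": -1.65, "tz": 0, "rx": 0, "ry": 0, "rz": 0}, {"tx": 2.5, "ty": -1.65, "tz": 0, "rx": 0, "ry": 0, "rz": 0}, {"tx": 2.5, "ty": -1.65, "tz": 0, "rx": 0, "ry": 0, "rz": 0}, {"tx": 2.5, "ty": -1.65, "tz": 0, "rx": 0, "ry": 0, "rz": 0}, {"tx": 2.5, "ty": -1.65, "tz": 0, "rx": 0, "ry": 0, "rz": 0}, {"tx": 2.5, "ty": -1.65, "tz": 0, "rx": 0, "ry": 0, "rz": 0}, {"tx": 2.5, "ty": -1.65, "tz": 0, "rx": 0, "ry": 0, "rz": 0}, {"tx": 2.5, "ty": -1.65, "tz": 0, "rx": 0, "ry": 0, "rz": 0}, {"tx": 2.5, "ty": -1.65, "tz": 0, "rx": 0, "ry": 0, "rz": 0}, {"tx": 2.5, "ty": -1.65, "tz": 0, "rx": 0, "ry": 0, "rz": 0}, {"tx": 2.5, "ty": -1.65, "tz": 0, "rx": 0, "ry": 0, "rz": 0}, {"tx": 2.5, "ty": -1.65, "tz": 0, "rx": 0, "ry": 0, "rz": 0}, {"tx": 2.5, "ty": -1.65, "tz": 0, "rx": 0, "ry": 0, "rz": 0}, {"tx": 2.5, "ty": -1.65, "tz": 0, "rx": 0, "ry": 0, "rz": 0}, {"tx": 2.0, "ty": -1.3, "tz": 0, "rx": 0, "ry": 0, "rz": 0}, {"tx": 1.0, "ty": -0.6, "tz": 0, "rx": 0, "ry": 0, "rz": 0}])

```text
time_s: 1.68
position: [0.563, -0.1481, 0.1916]
ee_rot: [-3.14, -0.0, 0.455]
wrist_force: [-0.4, 0.6, -0.8]
finger_gap: -0.0002
```

Request:
send_rows(plan=[{"tx": 0, "ty": 0, "tz": 0, "rx": 0, "ry": 0, "rz": -7}, {"tx": 0, "ty": 0, "tz": 0, "rx": 0, "ry": 0, "rz": -7}, {"tx": 0, "ty": 0, "tz": 0, "rx": 0, "ry": 0, "rz": -7}, {"tx": 0, "ty": 0, "tz": 0, "rx": 0, "ry": 0, "rz": -7}, {"tx": 0, "ty": 0, "tz": 0, "rx": 0, "ry": 0, "rz": -7}, {"tx": 0, "ty": 0, "tz": 0, "rx": 0, "ry": 0, "rz": -7}, {"tx": 0, "ty": 0, "tz": 0, "rx": 0, "ry": 0, "rz": -7}, {"tx": 0, "ty": 0, "tz": 0, "rx": 0, "ry": 0, "rz": -7}, {"tx": 0, "ty": 0, "tz": 0, "rx": 0, "ry": 0, "rz": -7}, {"tx": 0, "ty": 0, "tz": 0, "rx": 0, "ry": 0, "rz": -7}, {"tx": 0, "ty": 0, "tz": 0, "rx": 0, "ry": 0, "rz": -7}, {"tx": 0, "ty": 0, "tz": 0, "rx": 0, "ry": 0, "rz": -7}, {"tx": 0, "ty": 0, "tz": 0, "rx": 0, "ry": 0, "rz": -7}, {"tx": 0, "ty": 0, "tz": 0, "rx": 0, "ry": 0, "rz": -7}, {"tx": 0, "ty": 0, "tz": 0, "rx": 0, "ry": 0, "rz": -7}, {"tx": 0, "ty": 0, "tz": 0, "rx": 0, "ry": 0, "rz": -7}, {"tx": 0, "ty": 0, "tz": 0, "rx": 0, "ry": 0, "rz": -7}, {"tx": 0, "ty": 0, "tz": 0, "rx": 0, "ry": 0, "rz": -7}, {"tx": 0, "ty": 0, "tz": 0, "rx": 0, "ry": 0, "rz": -7}, {"tx": 0, "ty": 0, "tz": 0, "rx": 0, "ry": 0, "rz": -7}])

```text
time_s: 3.35
position: [0.562, -0.1516, 0.1916]
ee_rot: [-3.142, -0.001, 2.901]
wrist_force: [-0.2, -0.5, 0.2]
finger_gap: -0.0001
```

Request:
send_rows(plan=[{"tx": 0, "ty": 0, "tz": 0, "rx": 0, "ry": 0, "rz": -7}, {"tx": 0, "ty": 0, "tz": 0, "rx": 0, "ry": 0, "rz": -7}, {"tx": 0, "ty": 0, "tz": 0, "rx": 0, "ry": 0, "rz": -2}, {"tx": 0, "ty": 0, "tz": 0, "rx": 0, "ry": 0, "rz": 0}, {"tx": 0, "ty": 0, "tz": 0, "rx": 0, "ry": 0, "rz": 0}])

```text
time_s: 3.77
position: [0.5621, -0.1516, 0.1917]
ee_rot: [3.141, -0.001, -3.11]
wrist_force: [-0.5, 1.0, 0.4]
finger_gap: -0.0002
```

```bash
cat > st.py <<'E'
from bench import env
from h import *
from scipy.spatial.transform import Rotation as Rr
import sys
C=np.array([0.553,-0.120]); a=np.array([14.5,29.])
if __name__=="__main__":
    o=env.get_obs(); P=o["position"]; R=Rr.from_euler("xyz",o["ee_rot"]).as_matrix()
    yaw=np.degrees(o["ee_rot"][2]); v=yaw+90-360
    print("t",round(o["time_s"],2),"P",P.round(4),"v",round(v,1), "yaw",round(yaw,1),"j6",o["joint_pos"][5].round(2),"gap",round(o["finger_gap"],4),"F",o["wrist_force"].round(1),"T",o["wrist_torque"].round(3))
    ax=R.T@np.array([C[0]-P[0],C[1]-P[1],0.058-P[2]])*1000
    print("axis in tool mm",ax.round(1),"target",a)
    if len(sys.argv)>1:
        vt=float(sys.argv[1]); # target virtual wing angle: shift in tool frame
        r=np.radians(vt); T=C+(29*np.array([np.cos(r),np.sin(r)])+14.5*np.array([-np.sin(r),np.cos(r)]))/1000
        print("turn rz",round(-(((vt-v)+180)%360-180),1),"or",round(-(vt-v),1),"shift tool cm",(R.T@np.append(T-P[:2],0.058-P[2])*100).round(2))
E
python3 st.py -88
```

```text
t 3.77 P [ 0.5621 -0.1516  0.1917] v -448.2 yaw -178.2 j6 -2.04 gap -0.0002 F [-0.5  1.   0.4] T [-0.006 -0.    -0.007]
axis in tool mm [  8.1  31.9 133.7] target [14.5 29. ]
turn rz -0.2 or -360.2 shift tool cm [-0.65  0.29 13.37]
```

Request:
send_rows(plan=[{"tx": -0.65, "ty": 0.29, "tz": 1.3, "rx": 0, "ry": 0, "rz": 0}, {"tx": 0, "ty": 0, "tz": 2, "rx": 0, "ry": 0, "rz": 0}, {"tx": 0, "ty": 0, "tz": 2, "rx": 0, "ry": 0, "rz": 0}, {"tx": 0, "ty": 0, "tz": 2, "rx": 0, "ry": 0, "rz": 0}, {"tx": 0, "ty": 0, "tz": 1, "rx": 0, "ry": 0, "rz": 0}, {"tx": 0, "ty": 0, "tz": 0, "rx": 0, "ry": 0, "rz": 0}])

```text
time_s: 4.27
position: [0.5667, -0.1473, 0.1048]
ee_rot: [3.138, -0.006, -3.109]
wrist_force: [-0.5, 0.0, 0.3]
finger_gap: -0.0002
```

```bash
cat > look.py <<'E'
from st import *
tag=sys.argv[1]; out=[]
for n,(x0,y0,x1,y1) in (("scene",(215,150,295,240)),("top",(270,170,360,260))):
    im=env.snapshot(n)[:,:,::-1]
    out.append(cv2.resize(im[y0:y1,x0:x1],(400,450 if n=="scene" else 400),interpolation=cv2.INTER_CUBIC))
c=np.zeros((450,800,3),np.uint8); c[:,:400]=out[0]; c[:400,400:]=out[1]; cv2.imwrite(f"pics/{tag}.png",c)
E
python3 look.py a1; python3 st.py -88
```

```text
t 4.37 P [ 0.5691 -0.1484  0.1087] v -448.1 yaw -178.1 j6 -2.03 gap 0.0 F [0.4 0.4 0.1] T [ 0.03   0.008 -0.032]
axis in tool mm [15.1 28.9 50.7] target [14.5 29. ]
turn rz -0.1 or -360.1 shift tool cm [ 0.05 -0.01  5.07]
```

View pics/a1.png

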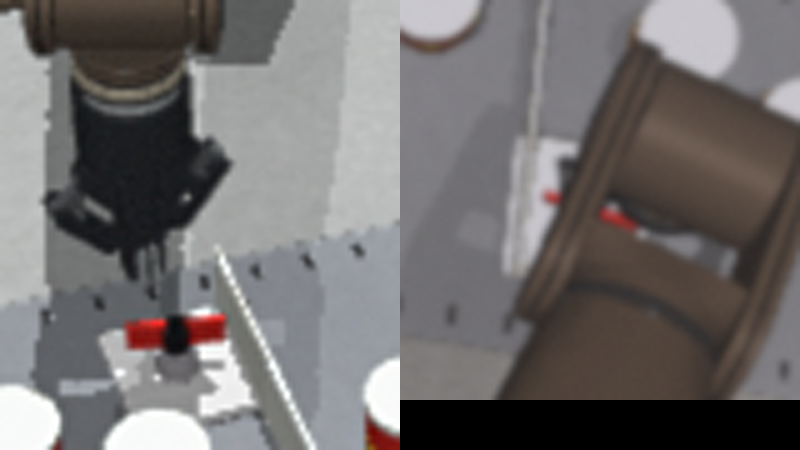

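Request:
send_rows(plan=[{"tx": 0.05, "ty": 0, "tz": 1.5, "rx": 0, "ry": 0, "rz": 0}, {"tx": 0, "ty": 0, "tz": 1.5, "rx": 0, "ry": 0, "rz": 0}, {"tx": 0, "ty": 0, "tz": 1.0, "rx": 0, "ry": 0, "rz": 0}, {"tx": 0, "ty": 0, "tz": 0.5, "rx": 0, "ry": 0, "rz": 0}, {"tx": 0, "ty": 0, "tz": 0, "rx": 0, "ry": 0, "rz": 0}])

```text
time_s: 4.78
position: [0.5681, -0.1484, 0.0634]
ee_rot: [3.141, -0.001, -3.109]
wrist_force: [-0.7, -0.5, -0.7]
finger_gap: -0.0
```

```bash
python3 look.py a2; python3 st.py -88
```

```text
t 4.88 P [ 0.5691 -0.1488  0.0648] v -448.1 yaw -178.1 j6 -2.03 gap -0.0001 F [0.7 0.6 0.8] T [-0.016 -0.028  0.066]
axis in tool mm [15.1 29.3  6.8] target [14.5 29. ]
turn rz -0.1 or -360.1 shift tool cm [0.06 0.04 0.68]
```

View pics/a2.png

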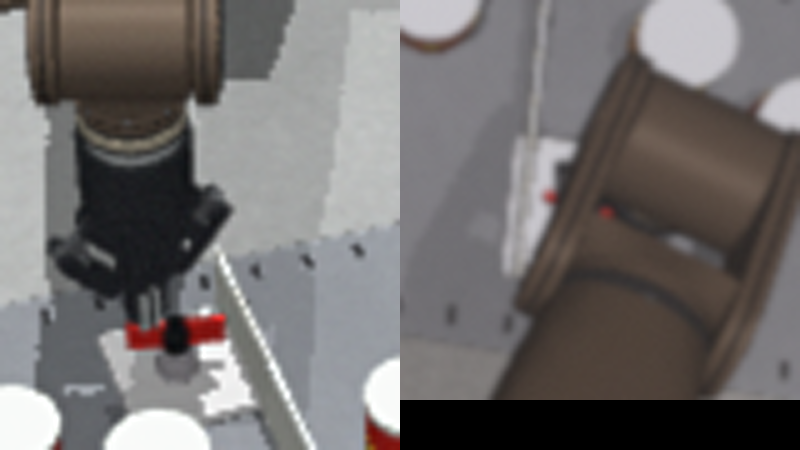

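```bash
python3 - <<'E'
from st import *
p=env.camera_params("scene")
f=lambda X:((proj(p,X)-[215,150])*5).round(0)
print("tcp",f(env.get_obs()["position"]),"behind",f([0.536,-0.1488,0.0648]))
for s in (1,-1):
  w=np.radians(-106); print("wing",s,f([C[0]+s*.035*np.cos(w),C[1]+s*.035*np.sin(w),.078]),f([C[0]+s*.035*np.cos(w),C[1]+s*.035*np.sin(w),.054]))
im=cv2.imread("pics/a2.png")[280:360,90:250]; cv2.imwrite("pics/a2z.png",cv2.resize(im,None,fx=4,fy=4))
E
```

```text
tcp [145. 355.] behind [128. 324.]
wing 1 [124. 320.] [126. 343.]
wing -1 [224. 309.] [224. 332.]
```

View pics/a2z.png

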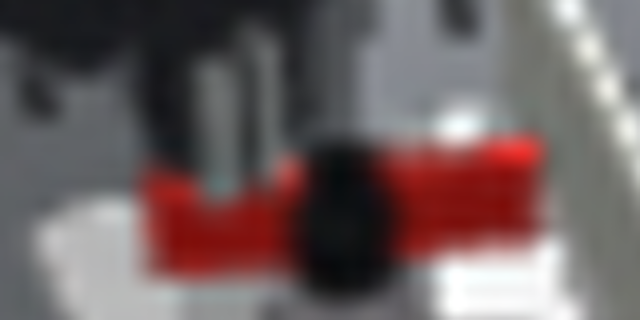

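```bash
python3 - <<'E'
from st import *
p=env.camera_params("scene")
f=lambda X:((proj(p,X)-[215,150])*5).round(0)
print("tcp a1",f([.5691,-.1484,.1087]), proj(p,[0.2945,-.6066,.1907]))
a=cv2.imread("pics/a1.png")[200:360,90:250]; 
s=cv2.imread("pics/scene0.png")[125:185,35:115]
cv2.imwrite("pics/cmp.png",np.hstack([cv2.resize(a,(400,400)),cv2.resize(s,(400,300))[:,:].copy() if 0 else cv2.resize(s,(400,400))]))
E
```

```text
tcp a1 [143. 312.] [ 84.42521804 183.25729552]
```

View pics/cmp.png

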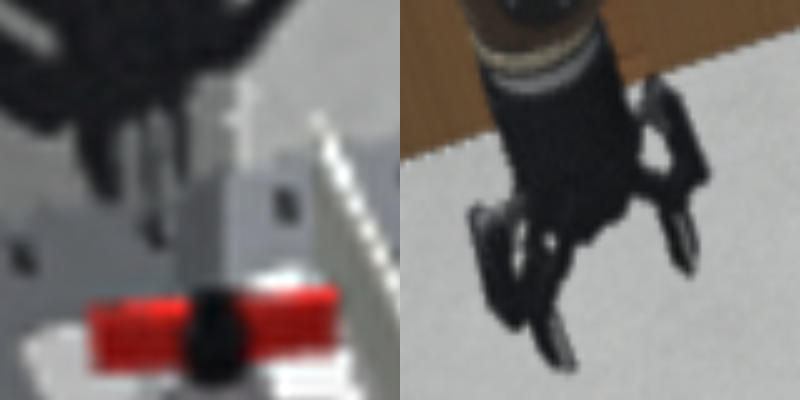

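```bash
python3 - <<'E'
from st import *
p=env.camera_params("scene")
y=0.4518; ty=np.array([np.sin(y),-np.cos(y),0]);tx=np.array([np.cos(y),np.sin(y),0])
P=np.array([0.2945,-.6066,.1907])
for dz in (0,.013):
  for s in (1,-1): print(dz,s,[proj(p,P+ty*s*.048+[0,0,dz]+tx*k).round(1) for k in(-.011,0,.011)])
s=cv2.imread("pics/scene0.png")[125:195,35:125]
cv2.imwrite("pics/s0.png",cv2.resize(s,None,fx=8,fy=8,interpolation=cv2.INTER_NEAREST))
E
```

```text
0 1 [array([ 70. , 189.5]), array([ 72., 191.]), array([ 73.9, 192.5])]
0 -1 [array([ 94.5, 174.4]), array([ 96.5, 175.8]), array([ 98.5, 177.2])]
0.013 1 [array([ 68.7, 186.7]), array([ 70.7, 188.2]), array([ 72.7, 189.6])]
0.013 -1 [array([ 93.4, 171.5]), array([ 95.4, 172.9]), array([ 97.4, 174.3])]
```

View pics/s0.png

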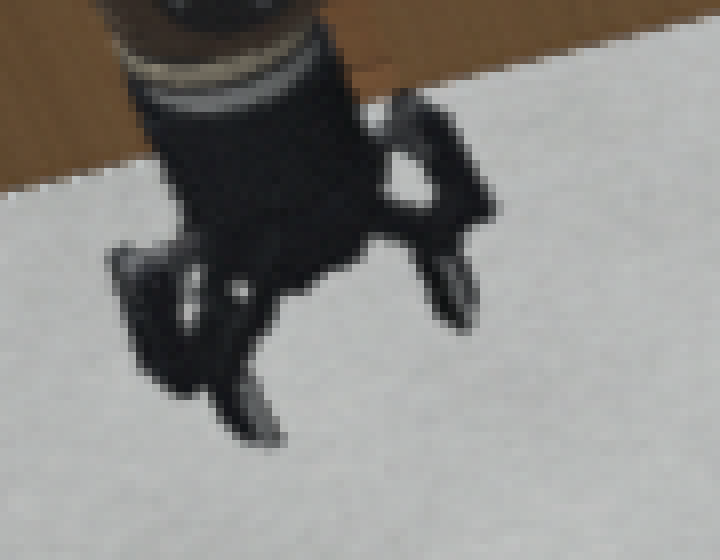

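Request:
send_rows(plan=[{"tx": 0.31, "ty": -0.14, "tz": 0, "rx": 0, "ry": 0, "rz": 6}, {"tx": 0.31, "ty": -0.14, "tz": 0, "rx": 0, "ry": 0, "rz": 6}, {"tx": 0.31, "ty": -0.14, "tz": 0, "rx": 0, "ry": 0, "rz": 6}, {"tx": 0.31, "ty": -0.14, "tz": 0, "rx": 0, "ry": 0, "rz": 6}])

```text
time_s: 5.22
position: [0.5564, -0.1531, 0.0654]
ee_rot: [-3.141, 0.003, 2.75]
wrist_force: [-0.3, -0.4, 0.2]
finger_gap: -0.0
```

Request:
send_rows(plan=[{"tx": 0.31, "ty": -0.14, "tz": 0, "rx": 0, "ry": 0, "rz": 6}, {"tx": 0.31, "ty": -0.14, "tz": 0, "rx": 0, "ry": 0, "rz": 6}, {"tx": 0.31, "ty": -0.14, "tz": 0, "rx": 0, "ry": 0, "rz": 6}])

```text
time_s: 5.47
position: [0.5462, -0.1524, 0.0654]
ee_rot: [3.141, 0.003, 2.436]
wrist_force: [0.2, -0.6, -0.0]
finger_gap: -0.0
```

```bash
python3 look.py a3; python3 st.py
```

```text
t 5.57 P [ 0.5459 -0.1522  0.0652] v -130.1 yaw 139.9 j6 -1.32 gap -0.0 F [0.2 0.  0.5] T [0.001 0.039 0.01 ]
axis in tool mm [15.3 29.2  7.2] target [14.5 29. ]
```

View pics/a3.png

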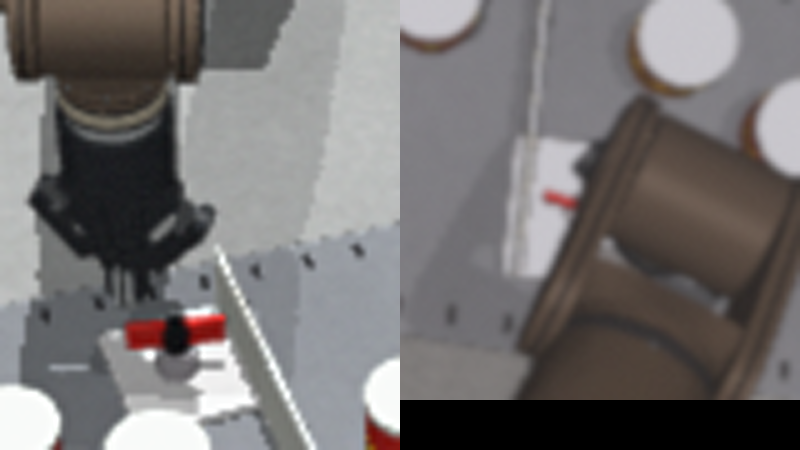

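```bash
python3 - <<'E'
from st import *
p=env.camera_params("top")
y=0.4518; ty=np.array([np.sin(y),-np.cos(y),0]);tx=np.array([np.cos(y),np.sin(y),0])
P=np.array([0.2945,-.6066,.1907])
im=cv2.imread("pics/top0.png")[290:400,470:560]; im=cv2.resize(im,None,fx=6,fy=6,interpolation=cv2.INTER_CUBIC)
im=cv2.convertScaleAbs(im,alpha=2)
for s in (1,-1):
  for dz,c in ((.013,(0,255,0)),(.035,(0,0,255))):
    q=(proj(p,P+ty*s*.048+[0,0,dz])-[470,290])*6; cv2.circle(im,tuple(int(t) for t in q),4,c,-1); print(s,dz,q)
cv2.imwrite("pics/t0.png",im)
E
```

```text
1 0.013 [251.07050122  96.18342323]
1 0.035 [280.00130772 104.86974482]
-1 0.013 [ 61.35123438 187.73134317]
-1 0.035 [ 86.49620891 198.31637705]
```

View pics/t0.png

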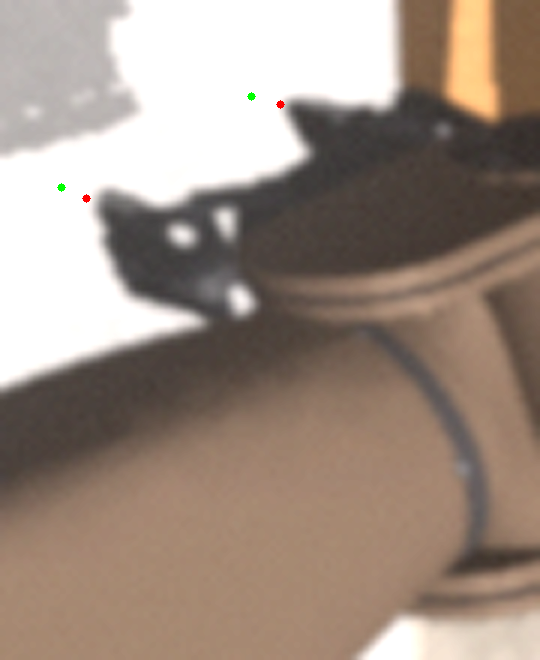

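Request:
send_rows(plan=[{"tx": 0, "ty": 0, "tz": -1, "rx": 0, "ry": 0, "rz": 0}, {"tx": -0.3, "ty": 0.17, "tz": 0, "rx": 0, "ry": 0, "rz": -6}, {"tx": -0.3, "ty": 0.17, "tz": 0, "rx": 0, "ry": 0, "rz": -6}, {"tx": -0.3, "ty": 0.17, "tz": 0, "rx": 0, "ry": 0, "rz": -6}, {"tx": -0.3, "ty": 0.17, "tz": 0, "rx": 0, "ry": 0, "rz": -6}, {"tx": -0.3, "ty": 0.17, "tz": 0, "rx": 0, "ry": 0, "rz": -6}, {"tx": -0.3, "ty": 0.17, "tz": 0, "rx": 0, "ry": 0, "rz": -6}, {"tx": -0.3, "ty": 0.17, "tz": 0, "rx": 0, "ry": 0, "rz": -6}, {"tx": -0.3, "ty": 0.17, "tz": 0, "rx": 0, "ry": 0, "rz": -6}, {"tx": 0, "ty": 0, "tz": 1, "rx": 0, "ry": 0, "rz": 0}, {"tx": 0, "ty": 0, "tz": 0, "rx": 0, "ry": 0, "rz": 0}])

```text
time_s: 6.48
position: [0.5713, -0.1467, 0.063]
ee_rot: [3.141, -0.001, -3.005]
wrist_force: [-0.3, 0.5, -0.3]
finger_gap: 0.0002
```

```bash
python3 st.py -84; python3 - <<'E'
from st import *
p=env.camera_params("scene"); im=env.snapshot("scene")[:,:,::-1]
x0,y0=225,175
c=cv2.resize(im[y0:y0+60,x0:x0+60],None,fx=10,fy=10,interpolation=cv2.INTER_NEAREST)
c=cv2.convertScaleAbs(c,alpha=1.6,beta=20)
P=env.get_obs()["position"]
for dz in (0,.01,.02,.03,.04):
    q=(proj(p,P+[0,0,dz])-[x0,y0]+.5)*10; cv2.circle(c,tuple(int(t) for t in q),3,(0,255,0),-1)
cv2.imwrite("pics/b1.png",c)
E
```

```text
t 6.48 P [ 0.5713 -0.1467  0.063 ] v -442.2 yaw -172.2 j6 -2.13 gap 0.0002 F [-0.3  0.5 -0.3] T [-0.003 -0.007  0.007]
axis in tool mm [14.5 29.   5. ] target [14.5 29. ]
turn rz 1.8 or -358.2 shift tool cm [ 0.09 -0.05  0.5 ]
```

View pics/b1.png

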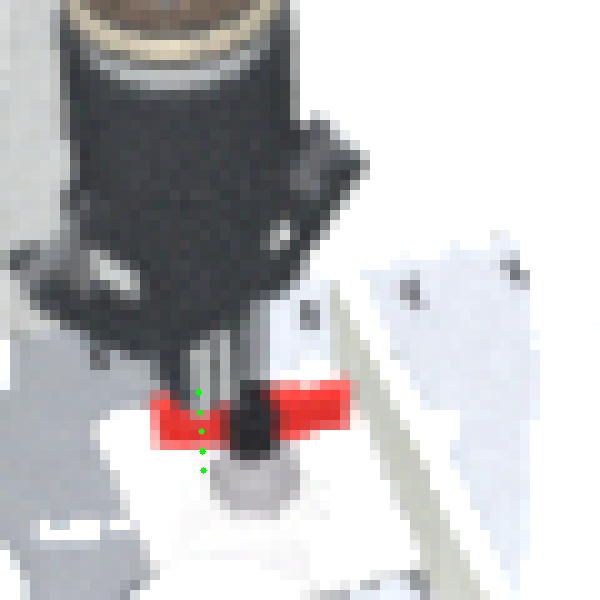

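Request:
send_rows(plan=[{"tx": 0, "ty": 0, "tz": 1.0, "rx": 0, "ry": 0, "rz": 0}, {"tx": 0, "ty": 0, "tz": 1.0, "rx": 0, "ry": 0, "rz": 0}, {"tx": 0, "ty": 0, "tz": 0.7, "rx": 0, "ry": 0, "rz": 0}, {"tx": 0, "ty": 0, "tz": 0, "rx": 0, "ry": 0, "rz": 0}])

```text
time_s: 6.87
position: [0.5698, -0.1463, 0.034]
ee_rot: [3.139, -0.004, -3.004]
wrist_force: [0.4, -0.6, 0.1]
finger_gap: 0.0005
```

```bash
sed -i 's/0\.058/0.036/g' st.py; cat > lk.py <<'E'
from st import *
p=env.camera_params("scene"); im=env.snapshot("scene")[:,:,::-1]
x0,y0=225,175
c=cv2.resize(im[y0:y0+60,x0:x0+60],None,fx=9,fy=9,interpolation=cv2.INTER_CUBIC)
c=cv2.convertScaleAbs(c,alpha=1.5,beta=20)
P=env.get_obs()["position"]
q=(proj(p,P+[0,0,.03])-[x0,y0]+.5)*9; cv2.circle(c,tuple(int(t) for t in q),3,(0,255,0),-1)
cv2.imwrite(f"pics/{sys.argv[1]}.png",c)
E
python3 st.py; python3 lk.py b2
```

```text
t 6.87 P [ 0.5698 -0.1463  0.034 ] v -442.1 yaw -172.1 j6 -2.13 gap 0.0005 F [ 0.4 -0.6  0.1] T [0.038 0.022 0.008]
axis in tool mm [13.  28.3 -1.9] target [14.5 29. ]
```

View pics/b2.png

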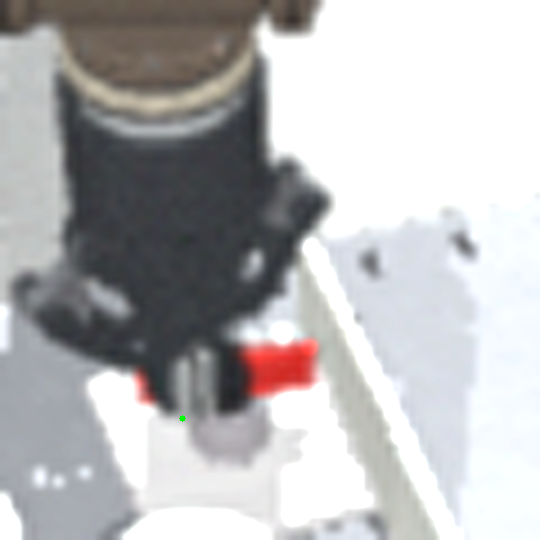

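Request:
send_rows(plan=[{"tx": 0, "ty": -0.25, "tz": 0, "rx": 0, "ry": 0, "rz": 0}, {"tx": 0.31, "ty": -0.14, "tz": 0, "rx": 0, "ry": 0, "rz": 6}, {"tx": 0.31, "ty": -0.14, "tz": 0, "rx": 0, "ry": 0, "rz": 6}, {"tx": 0.31, "ty": -0.14, "tz": 0, "rx": 0, "ry": 0, "rz": 6}, {"tx": 0.31, "ty": -0.14, "tz": 0, "rx": 0, "ry": 0, "rz": 6}, {"tx": 0.31, "ty": -0.14, "tz": 0, "rx": 0, "ry": 0, "rz": 6}])

```text
time_s: 7.42
position: [0.5568, -0.1559, 0.0377]
ee_rot: [-3.141, 0.002, 2.75]
wrist_force: [1.8, -0.6, 0.2]
finger_gap: 0.0
```

```bash
python3 st.py; python3 lk.py b3
```

```text
t 7.42 P [ 0.5568 -0.1559  0.0377] v -112.4 yaw 157.6 j6 -1.63 gap 0.0 F [ 1.8 -0.6  0.2] T [-0.018 -0.281 -0.004]
axis in tool mm [17.3 31.7  1.6] target [14.5 29. ]
```

View pics/b3.png

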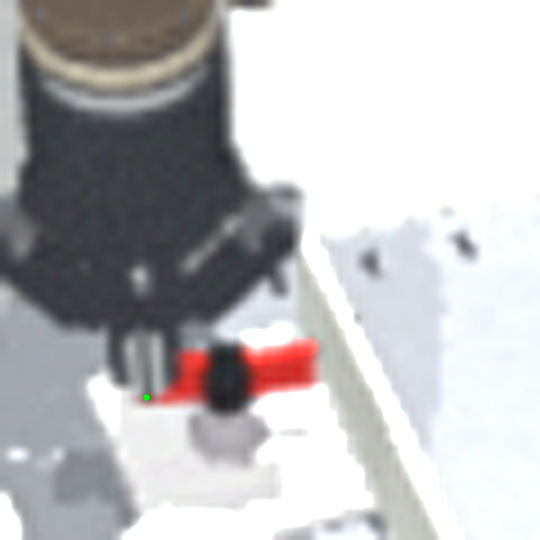

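Request:
send_rows(plan=[{"tx": 0.33, "ty": -0.13, "tz": 0, "rx": 0, "ry": 0, "rz": 6}, {"tx": 0.33, "ty": -0.13, "tz": 0, "rx": 0, "ry": 0, "rz": 6}, {"tx": 0.33, "ty": -0.13, "tz": 0, "rx": 0, "ry": 0, "rz": 6}, {"tx": 0.33, "ty": -0.13, "tz": 0, "rx": 0, "ry": 0, "rz": 6}, {"tx": 0.33, "ty": -0.13, "tz": 0, "rx": 0, "ry": 0, "rz": 6}])

```text
time_s: 7.88
position: [0.5405, -0.1527, 0.0381]
ee_rot: [3.14, 0.004, 2.229]
wrist_force: [0.6, -1.1, 0.5]
finger_gap: 0.0001
```

```bash
python3 st.py; python3 lk.py b4
```

```text
t 7.88 P [ 0.5405 -0.1527  0.0381] v -142.3 yaw 127.7 j6 -1.11 gap 0.0001 F [ 0.6 -1.1  0.5] T [-0.23  -0.089  0.033]
axis in tool mm [18.2 29.9  2.1] target [14.5 29. ]
```

View pics/b4.png

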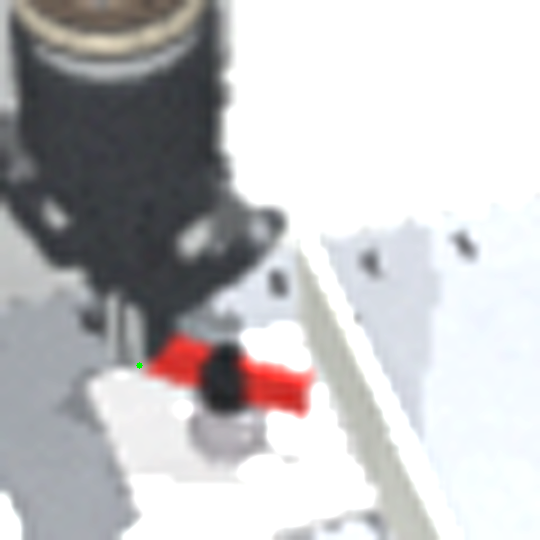

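Request:
send_rows(plan=[{"tx": 0.34, "ty": -0.15, "tz": 0.02, "rx": 0, "ry": 0, "rz": 6}, {"tx": 0.34, "ty": -0.15, "tz": 0.02, "rx": 0, "ry": 0, "rz": 6}, {"tx": 0.34, "ty": -0.15, "tz": 0.02, "rx": 0, "ry": 0, "rz": 6}, {"tx": 0.34, "ty": -0.15, "tz": 0.02, "rx": 0, "ry": 0, "rz": 6}, {"tx": 0.34, "ty": -0.15, "tz": 0.02, "rx": 0, "ry": 0, "rz": 6}, {"tx": 0.34, "ty": -0.15, "tz": 0.02, "rx": 0, "ry": 0, "rz": 6}, {"tx": 0.34, "ty": -0.15, "tz": 0.02, "rx": 0, "ry": 0, "rz": 6}, {"tx": 0.34, "ty": -0.15, "tz": 0.02, "rx": 0, "ry": 0, "rz": 6}])

```text
time_s: 8.6
position: [0.5227, -0.131, 0.0376]
ee_rot: [3.136, 0.002, 1.393]
wrist_force: [1.0, -2.1, 3.6]
finger_gap: 0.0001
```

```bash
python3 st.py; python3 lk.py b5
```

```text
t 8.6 P [ 0.5227 -0.131   0.0376] v -190.2 yaw 79.8 j6 -0.26 gap 0.0001 F [ 1.  -2.1  3.6] T [-0.229 -0.144 -0.054]
axis in tool mm [16.2 27.9  1.7] target [14.5 29. ]
```

View pics/b5.png

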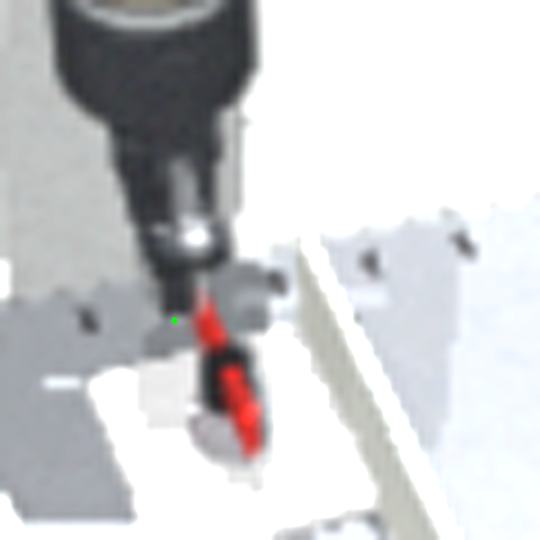

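Request:
send_rows(plan=[{"tx": 0.31, "ty": -0.17, "tz": -0.1, "rx": 0, "ry": 0, "rz": 6}, {"tx": 0.31, "ty": -0.17, "tz": 0, "rx": 0, "ry": 0, "rz": 6}, {"tx": 0.31, "ty": -0.17, "tz": 0, "rx": 0, "ry": 0, "rz": 6}, {"tx": 0.31, "ty": -0.17, "tz": 0, "rx": 0, "ry": 0, "rz": 6}])

```text
time_s: 8.98
position: [0.5196, -0.1169, 0.0376]
ee_rot: [3.138, 0.0, 0.976]
wrist_force: [0.5, -2.1, 0.7]
finger_gap: -0.0
```

```bash
python3 st.py; python3 lk.py b6
```

```text
t 8.98 P [ 0.5196 -0.1169  0.0376] v -214.1 yaw 55.9 j6 0.18 gap -0.0 F [ 0.5 -2.1  0.7] T [-0.324 -0.19  -0.036]
axis in tool mm [16.1 29.4  1.8] target [14.5 29. ]
```

View pics/b6.png

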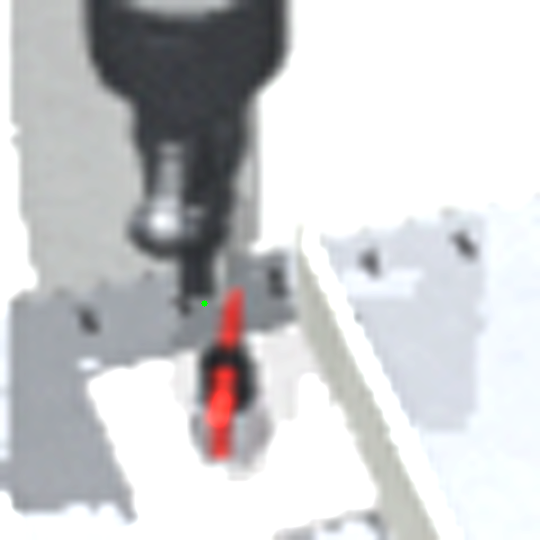

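Request:
send_rows(plan=[{"tx": 0.31, "ty": -0.16, "tz": 0, "rx": 0, "ry": 0, "rz": 6}, {"tx": 0.31, "ty": -0.16, "tz": 0, "rx": 0, "ry": 0, "rz": 6}, {"tx": 0.31, "ty": -0.16, "tz": 0, "rx": 0, "ry": 0, "rz": 6}, {"tx": 0.31, "ty": -0.16, "tz": 0, "rx": 0, "ry": 0, "rz": 6}, {"tx": 0.31, "ty": -0.16, "tz": 0, "rx": 0, "ry": 0, "rz": 6}])

```text
time_s: 9.45
position: [0.5245, -0.1003, 0.0372]
ee_rot: [3.139, -0.001, 0.454]
wrist_force: [0.1, -1.8, 2.1]
finger_gap: -0.0
```

```bash
python3 st.py; python3 lk.py b7
```

```text
t 9.45 P [ 0.5245 -0.1003  0.0372] v -244.0 yaw 26.0 j6 0.74 gap -0.0 F [ 0.1 -1.8  2.1] T [-0.329 -0.01  -0.021]
axis in tool mm [17.  30.2  1.3] target [14.5 29. ]
```

View pics/b7.png

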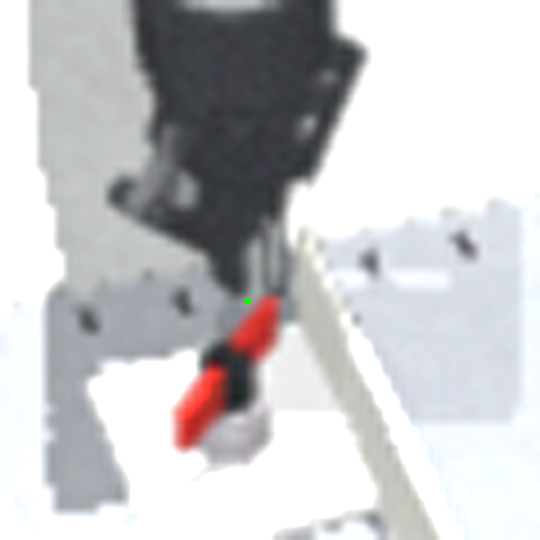

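Request:
send_rows(plan=[{"tx": -0.3, "ty": 0.17, "tz": 0, "rx": 0, "ry": 0, "rz": -6}, {"tx": -0.3, "ty": 0.1, "tz": -1, "rx": 0, "ry": 0, "rz": -6}, {"tx": 0, "ty": 0, "tz": -2.5, "rx": 0, "ry": 0, "rz": -7}, {"tx": 0, "ty": 0, "tz": -2.5, "rx": 0, "ry": 0, "rz": -7}, {"tx": 0, "ty": 0, "tz": 0, "rx": 0, "ry": 0, "rz": -7}, {"tx": 0, "ty": 0, "tz": 0, "rx": 0, "ry": 0, "rz": -7}, {"tx": 0, "ty": 0, "tz": 0, "rx": 0, "ry": 0, "rz": -7}, {"tx": 0, "ty": 0, "tz": 0, "rx": 0, "ry": 0, "rz": -7}, {"tx": 0, "ty": 0, "tz": 0, "rx": 0, "ry": 0, "rz": -7}, {"tx": 0, "ty": 0, "tz": 0, "rx": 0, "ry": 0, "rz": -7}, {"tx": 0, "ty": 0, "tz": 0, "rx": 0, "ry": 0, "rz": -7}, {"tx": 0, "ty": 0, "tz": 0, "rx": 0, "ry": 0, "rz": -7}, {"tx": 0, "ty": 0, "tz": 0, "rx": 0, "ry": 0, "rz": -7}, {"tx": 0, "ty": 0, "tz": 0, "rx": 0, "ry": 0, "rz": -7}, {"tx": 0, "ty": 0, "tz": 0, "rx": 0, "ry": 0, "rz": -7}, {"tx": 0, "ty": 0, "tz": 0, "rx": 0, "ry": 0, "rz": -7}, {"tx": 0, "ty": 0, "tz": 0, "rx": 0, "ry": 0, "rz": -7}, {"tx": 0, "ty": 0, "tz": 0, "rx": 0, "ry": 0, "rz": -7}, {"tx": 0, "ty": 0, "tz": 0, "rx": 0, "ry": 0, "rz": -7}, {"tx": 0, "ty": 0, "tz": 0, "rx": 0, "ry": 0, "rz": -7}])

```text
time_s: 11.17
position: [0.5191, -0.1044, 0.0958]
ee_rot: [3.141, -0.002, 2.874]
wrist_force: [0.0, 0.0, 0.2]
finger_gap: -0.0
```

Request:
send_rows(plan=[{"tx": 0, "ty": 0, "tz": 0, "rx": 0, "ry": 0, "rz": -7}, {"tx": 0, "ty": 0, "tz": 0, "rx": 0, "ry": 0, "rz": -7}, {"tx": 0, "ty": 0, "tz": 0, "rx": 0, "ry": 0, "rz": -7}, {"tx": 0, "ty": 0, "tz": 0, "rx": 0, "ry": 0, "rz": -7}, {"tx": 0, "ty": 0, "tz": 0, "rx": 0, "ry": 0, "rz": -7}, {"tx": 0, "ty": 0, "tz": 0, "rx": 0, "ry": 0, "rz": -7}, {"tx": 0, "ty": 0, "tz": 0, "rx": 0, "ry": 0, "rz": -7}, {"tx": 0, "ty": 0, "tz": 0, "rx": 0, "ry": 0, "rz": -5}, {"tx": 0, "ty": 0, "tz": 0, "rx": 0, "ry": 0, "rz": 0}])

```text
time_s: 11.92
position: [0.5191, -0.1045, 0.0958]
ee_rot: [3.14, -0.0, -2.473]
wrist_force: [0.1, -0.5, 0.1]
finger_gap: 0.0
```

```bash
cat > wing.py <<'E'
from st import *
p=env.camera_params("scene"); im=env.snapshot("scene")[:,:,::-1].copy()
hsv=cv2.cvtColor(im,cv2.COLOR_BGR2HSV)
m=(((hsv[...,0]<8)|(hsv[...,0]>172))&(hsv[...,1]>120)&(hsv[...,2]>50)).astype(np.uint8)
m[:195]=0;m[228:]=0;m[:,:235]=0;m[:,270:]=0
v,u=np.nonzero(m); pts=np.array([onz(p,(a,b),.066)[:2] for a,b in zip(u,v)])
print("n",len(u),"centroid",pts.mean(0).round(4))
k,l,s,ce=cv2.connectedComponentsWithStats(m)
W=[onz(p,c,.066)[:2] for c,st_ in zip(ce[1:],s[1:]) if st_[4]>4]
print([w.round(4) for w in W],[np.degrees(np.arctan2(*(w-C)[::-1])).round(1) for w in W])
if len(W)==2:
    d=W[1]-W[0]; print("line angle mod180",np.degrees(np.arctan2(d[1],d[0]))%180,"mid",(W[0]+W[1])/2)
E
python3 st.py -50; python3 wing.py; python3 lk.py b8
```

```text
t 11.92 P [ 0.5191 -0.1045  0.0958] v -411.7 yaw -141.7 j6 -2.63 gap 0.0 F [ 0.1 -0.5  0.1] T [ 0.001 -0.036  0.02 ]
axis in tool mm [-17.  -33.3  59.8] target [14.5 29. ]
turn rz -1.7 or -361.7 shift tool cm [-3.23 -6.19  5.97]
n 58 centroid [ 0.5552 -0.1221]
[array([ 0.54  , -0.1025]), array([ 0.5676, -0.138 ])] [np.float64(126.5), np.float64(-51.0)]
line angle mod180 127.82749571625925 mid [ 0.55381046 -0.12023767]
```

View pics/b8.png

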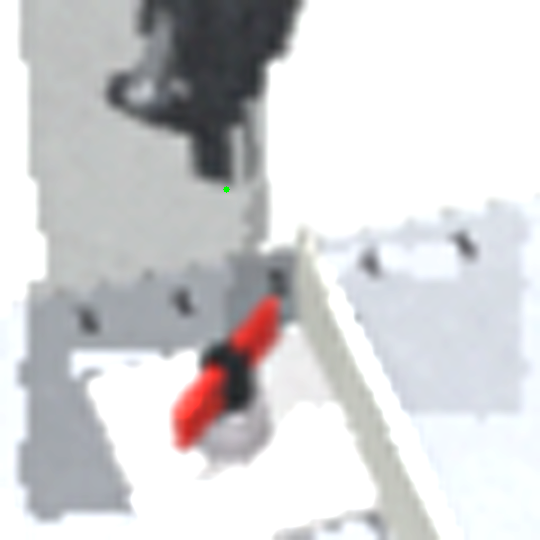

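Request:
send_rows(plan=[{"tx": -1, "ty": -1.6, "tz": 0, "rx": 0, "ry": 0, "rz": 0}, {"tx": -1, "ty": -1.6, "tz": 0, "rx": 0, "ry": 0, "rz": 0}, {"tx": -1, "ty": -1.6, "tz": 0, "rx": 0, "ry": 0, "rz": 0}, {"tx": -1, "ty": -1.5, "tz": 0, "rx": 0, "ry": 0, "rz": 0}, {"tx": 0, "ty": 0, "tz": 1, "rx": 0, "ry": 0, "rz": 0}, {"tx": 0, "ty": 0, "tz": 1, "rx": 0, "ry": 0, "rz": 0}, {"tx": 0, "ty": 0, "tz": 0, "rx": 0, "ry": 0, "rz": 0}])

```text
time_s: 12.6
position: [0.5867, -0.1286, 0.0724]
ee_rot: [3.135, -0.004, -2.48]
wrist_force: [-0.2, -0.3, -0.9]
finger_gap: 0.0001
```

```bash
python3 st.py; python3 lk.py c1
```

```text
t 12.6 P [ 0.5867 -0.1286  0.0724] v -412.1 yaw -142.1 j6 -2.62 gap 0.0001 F [-0.2 -0.3 -0.9] T [ 0.061 -0.026 -0.016]
axis in tool mm [21.2 27.3 36.7] target [14.5 29. ]
```

View pics/c1.png

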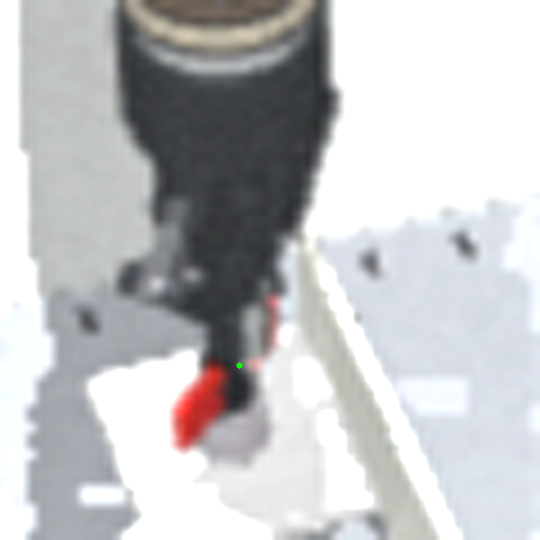

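Request:
send_rows(plan=[{"tx": -0.1, "ty": -0.25, "tz": 0.5, "rx": 0, "ry": 0, "rz": 0}, {"tx": 0, "ty": 0, "tz": 1, "rx": 0, "ry": 0, "rz": 0}, {"tx": 0, "ty": 0, "tz": 1, "rx": 0, "ry": 0, "rz": 0}, {"tx": 0, "ty": 0, "tz": 0.8, "rx": 0, "ry": 0, "rz": 0}, {"tx": 0, "ty": 0, "tz": 0, "rx": 0, "ry": 0, "rz": 0}])

```text
time_s: 13.07
position: [0.5901, -0.1304, 0.0404]
ee_rot: [3.137, -0.002, -2.48]
wrist_force: [-0.3, -0.1, -0.5]
finger_gap: 0.0002
```

```bash
python3 st.py; python3 lk.py c2
```

```text
t 13.07 P [ 0.5901 -0.1304  0.0404] v -412.1 yaw -142.1 j6 -2.62 gap 0.0002 F [-0.3 -0.1 -0.5] T [-0.053  0.03   0.044]
axis in tool mm [22.9 31.   4.6] target [14.5 29. ]
```

View pics/c2.png

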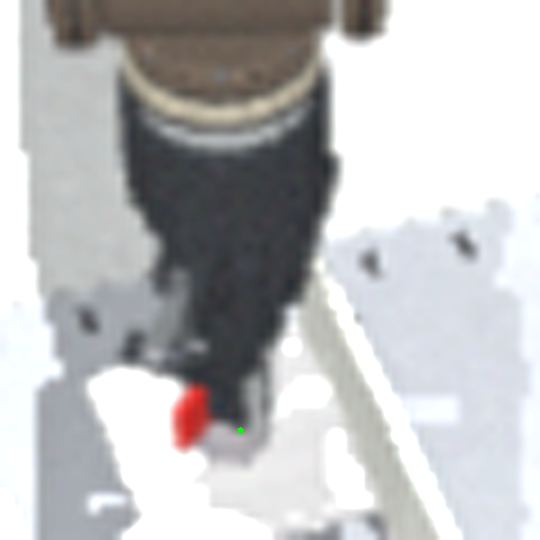

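Request:
send_rows(plan=[{"tx": 0.5, "ty": -0.17, "tz": 0.2, "rx": 0, "ry": 0, "rz": 6}, {"tx": 0.4, "ty": -0.15, "tz": 0, "rx": 0, "ry": 0, "rz": 6}, {"tx": 0.35, "ty": -0.14, "tz": 0, "rx": 0, "ry": 0, "rz": 6}, {"tx": 0.33, "ty": -0.14, "tz": 0, "rx": 0, "ry": 0, "rz": 6}, {"tx": 0.33, "ty": -0.14, "tz": 0, "rx": 0, "ry": 0, "rz": 6}, {"tx": 0.33, "ty": -0.14, "tz": 0, "rx": 0, "ry": 0, "rz": 6}])

```text
time_s: 13.62
position: [0.5759, -0.1486, 0.0418]
ee_rot: [-3.141, 0.001, -3.114]
wrist_force: [1.1, 0.2, 0.6]
finger_gap: 0.0002
```

```bash
python3 st.py
```

```text
t 13.62 P [ 0.5759 -0.1486  0.0418] v -448.4 yaw -178.4 j6 -2.02 gap 0.0002 F [1.1 0.2 0.6] T [ 0.016 -0.001  0.037]
axis in tool mm [22.1 29.2  5.8] target [14.5 29. ]
```

Request:
send_rows(plan=[{"tx": 0.37, "ty": -0.2, "tz": 0.1, "rx": 0, "ry": 0, "rz": 6}, {"tx": 0.37, "ty": -0.2, "tz": 0.1, "rx": 0, "ry": 0, "rz": 6}, {"tx": 0.37, "ty": -0.2, "tz": 0.1, "rx": 0, "ry": 0, "rz": 6}, {"tx": 0.37, "ty": -0.2, "tz": 0, "rx": 0, "ry": 0, "rz": 6}, {"tx": 0.36, "ty": -0.19, "tz": 0, "rx": 0, "ry": 0, "rz": 6}, {"tx": 0.36, "ty": -0.18, "tz": 0, "rx": 0, "ry": 0, "rz": 6}, {"tx": 0.36, "ty": -0.17, "tz": 0, "rx": 0, "ry": 0, "rz": 6}, {"tx": 0.36, "ty": -0.17, "tz": 0, "rx": 0, "ry": 0, "rz": 6}])

```text
time_s: 14.28
position: [0.5443, -0.1532, 0.0389]
ee_rot: [3.141, 0.001, 2.331]
wrist_force: [-0.4, -0.4, -0.5]
finger_gap: 0.0003
```

```bash
python3 st.py; python3 lk.py c3
```

```text
t 14.28 P [ 0.5443 -0.1532  0.0389] v -136.4 yaw 133.6 j6 -1.21 gap 0.0003 F [-0.4 -0.4 -0.5] T [-0.02  -0.04   0.003]
axis in tool mm [18.1 29.2  2.9] target [14.5 29. ]
```

View pics/c3.png

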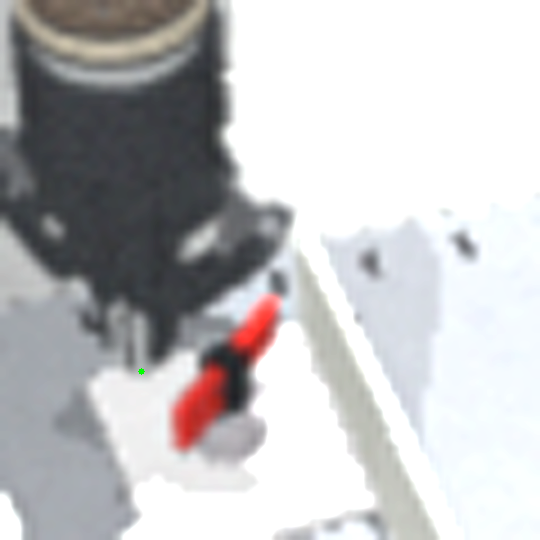

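Request:
send_rows(plan=[{"tx": 0, "ty": 0, "tz": -1.5, "rx": 0, "ry": 0, "rz": 0}, {"tx": -0.36, "ty": 0.24, "tz": 0, "rx": 0, "ry": 0, "rz": -7}, {"tx": -0.36, "ty": 0.24, "tz": 0, "rx": 0, "ry": 0, "rz": -7}, {"tx": -0.36, "ty": 0.25, "tz": 0, "rx": 0, "ry": 0, "rz": -7}, {"tx": -0.36, "ty": 0.25, "tz": 0, "rx": 0, "ry": 0, "rz": -7}, {"tx": -0.36, "ty": 0.25, "tz": 0, "rx": 0, "ry": 0, "rz": -7}, {"tx": -0.36, "ty": 0.25, "tz": 0, "rx": 0, "ry": 0, "rz": -7}, {"tx": -0.36, "ty": 0.25, "tz": 0, "rx": 0, "ry": 0, "rz": -7}, {"tx": -0.36, "ty": 0.25, "tz": 0, "rx": 0, "ry": 0, "rz": -7}, {"tx": -0.36, "ty": 0.25, "tz": 0, "rx": 0, "ry": 0, "rz": -7}, {"tx": -0.36, "ty": 0.25, "tz": 0, "rx": 0, "ry": 0, "rz": -7}, {"tx": -0.36, "ty": 0.25, "tz": 0, "rx": 0, "ry": 0, "rz": -7}, {"tx": -0.36, "ty": 0.25, "tz": 0, "rx": 0, "ry": 0, "rz": -7}, {"tx": 0, "ty": 0, "tz": 0.7, "rx": 0, "ry": 0, "rz": 0}, {"tx": 0, "ty": 0, "tz": 0, "rx": 0, "ry": 0, "rz": 0}])

```text
time_s: 15.58
position: [0.5862, -0.1308, 0.0452]
ee_rot: [3.14, -0.001, -2.482]
wrist_force: [-1.0, 0.1, -1.0]
finger_gap: -0.0
```

```bash
python3 st.py
```

```text
t 15.58 P [ 0.5862 -0.1308  0.0452] v -412.2 yaw -142.2 j6 -2.62 gap -0.0 F [-1.   0.1 -1. ] T [-0.008  0.029  0.022]
axis in tool mm [19.6 28.9  9.3] target [14.5 29. ]
```

Shift back a touch and go down to reported z ≈ 0.028.

Request:
send_rows(plan=[{"tx": -0.4, "ty": -0.2, "tz": 0, "rx": 0, "ry": 0, "rz": 0}, {"tx": 0, "ty": 0, "tz": 0.6, "rx": 0, "ry": 0, "rz": 0}, {"tx": 0, "ty": 0, "tz": 0.6, "rx": 0, "ry": 0, "rz": 0}, {"tx": 0, "ty": 0, "tz": 0.5, "rx": 0, "ry": 0, "rz": 0}, {"tx": 0, "ty": 0, "tz": 0, "rx": 0, "ry": 0, "rz": 0}, {"tx": 0, "ty": 0, "tz": 0, "rx": 0, "ry": 0, "rz": 0}])

```text
time_s: 16.08
position: [0.5905, -0.1302, 0.0284]
ee_rot: [3.14, -0.001, -2.481]
wrist_force: [0.4, -0.1, -0.2]
finger_gap: 0.0001
```

```bash
python3 st.py; python3 lk.py c4
```

```text
t 16.08 P [ 0.5905 -0.1302  0.0284] v -412.1 yaw -142.1 j6 -2.62 gap 0.0001 F [ 0.4 -0.1 -0.2] T [-0.047 -0.057  0.016]
axis in tool mm [23.4 31.  -7.5] target [14.5 29. ]
```

View pics/c4.png

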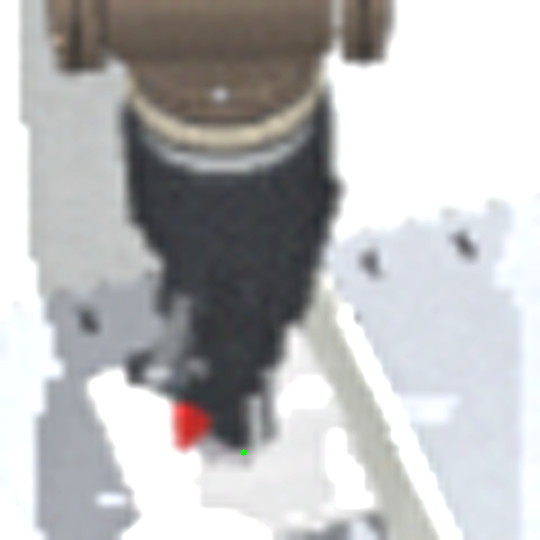

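Request:
send_rows(plan=[{"tx": 0.45, "ty": -0.2, "tz": 0, "rx": 0, "ry": 0, "rz": 6}, {"tx": 0.4, "ty": -0.2, "tz": 0, "rx": 0, "ry": 0, "rz": 6}, {"tx": 0.4, "ty": -0.2, "tz": 0, "rx": 0, "ry": 0, "rz": 6}, {"tx": 0.38, "ty": -0.18, "tz": 0, "rx": 0, "ry": 0, "rz": 6}, {"tx": 0.37, "ty": -0.17, "tz": 0, "rx": 0, "ry": 0, "rz": 6}, {"tx": 0.36, "ty": -0.17, "tz": 0, "rx": 0, "ry": 0, "rz": 6}])

```text
time_s: 16.63
position: [0.5754, -0.1505, 0.03]
ee_rot: [-3.14, 0.003, -3.114]
wrist_force: [2.0, 0.1, -1.2]
finger_gap: 0.0001
```

```bash
python3 st.py; python3 lk.py c5
```

```text
t 16.63 P [ 0.5754 -0.1505  0.03  ] v -448.4 yaw -178.4 j6 -2.02 gap 0.0001 F [ 2.   0.1 -1.2] T [-0.207 -0.308  0.006]
axis in tool mm [21.5 31.1 -6.1] target [14.5 29. ]
```

View pics/c5.png

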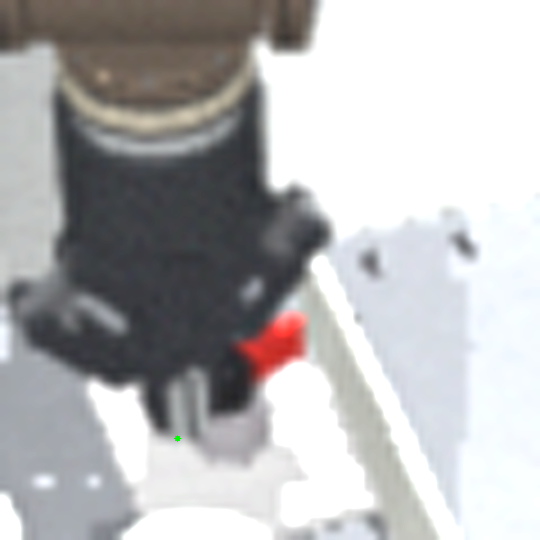

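Request:
send_rows(plan=[{"tx": 0.36, "ty": -0.22, "tz": 0, "rx": 0, "ry": 0, "rz": 6}, {"tx": 0.36, "ty": -0.22, "tz": 0, "rx": 0, "ry": 0, "rz": 6}, {"tx": 0.36, "ty": -0.21, "tz": 0, "rx": 0, "ry": 0, "rz": 6}, {"tx": 0.36, "ty": -0.21, "tz": 0, "rx": 0, "ry": 0, "rz": 6}, {"tx": 0.36, "ty": -0.2, "tz": 0, "rx": 0, "ry": 0, "rz": 6}, {"tx": 0.36, "ty": -0.2, "tz": 0, "rx": 0, "ry": 0, "rz": 6}, {"tx": 0.36, "ty": -0.19, "tz": 0, "rx": 0, "ry": 0, "rz": 6}, {"tx": 0.36, "ty": -0.19, "tz": 0, "rx": 0, "ry": 0, "rz": 6}, {"tx": 0.36, "ty": -0.18, "tz": 0, "rx": 0, "ry": 0, "rz": 6}, {"tx": 0.36, "ty": -0.18, "tz": 0, "rx": 0, "ry": 0, "rz": 6}])

```text
time_s: 17.52
position: [0.5364, -0.153, 0.0301]
ee_rot: [3.14, 0.003, 2.124]
wrist_force: [2.4, -0.7, 0.6]
finger_gap: 0.0004
```

```bash
python3 st.py; python3 lk.py c6
```

```text
t 17.52 P [ 0.5364 -0.153   0.0301] v -148.3 yaw 121.7 j6 -1.01 gap 0.0004 F [ 2.4 -0.7  0.6] T [-0.073 -0.286  0.008]
axis in tool mm [19.4 31.5 -5.8] target [14.5 29. ]
```

View pics/c6.png

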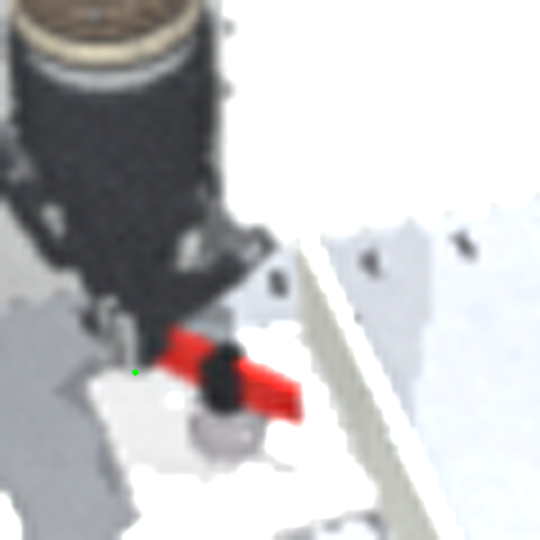

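Request:
send_rows(plan=[{"tx": 0.37, "ty": -0.17, "tz": 0, "rx": 0, "ry": 0, "rz": 6}, {"tx": 0.37, "ty": -0.17, "tz": 0, "rx": 0, "ry": 0, "rz": 6}, {"tx": 0.37, "ty": -0.17, "tz": 0, "rx": 0, "ry": 0, "rz": 6}, {"tx": 0.37, "ty": -0.17, "tz": 0, "rx": 0, "ry": 0, "rz": 6}, {"tx": 0.37, "ty": -0.17, "tz": 0, "rx": 0, "ry": 0, "rz": 6}, {"tx": 0.36, "ty": -0.17, "tz": 0, "rx": 0, "ry": 0, "rz": 6}, {"tx": 0.36, "ty": -0.16, "tz": 0, "rx": 0, "ry": 0, "rz": 6}, {"tx": 0.36, "ty": -0.16, "tz": 0, "rx": 0, "ry": 0, "rz": 6}])

```text
time_s: 18.23
position: [0.5179, -0.1278, 0.0301]
ee_rot: [3.139, 0.001, 1.288]
wrist_force: [0.2, -1.7, -0.6]
finger_gap: -0.0003
```

```bash
python3 st.py
```

```text
t 18.23 P [ 0.5179 -0.1278  0.0301] v -196.2 yaw 73.8 j6 -0.15 gap -0.0003 F [ 0.2 -1.7 -0.6] T [-0.317 -0.107 -0.033]
axis in tool mm [17.2 31.5 -5.9] target [14.5 29. ]
```

Request:
send_rows(plan=[{"tx": 0.34, "ty": -0.14, "tz": 0, "rx": 0, "ry": 0, "rz": 6}, {"tx": 0.34, "ty": -0.14, "tz": 0, "rx": 0, "ry": 0, "rz": 6}, {"tx": 0.34, "ty": -0.14, "tz": 0, "rx": 0, "ry": 0, "rz": 6}, {"tx": 0.34, "ty": -0.14, "tz": 0, "rx": 0, "ry": 0, "rz": 6}, {"tx": 0.34, "ty": -0.14, "tz": 0, "rx": 0, "ry": 0, "rz": 6}, {"tx": 0.34, "ty": -0.14, "tz": 0, "rx": 0, "ry": 0, "rz": 6}])

```text
time_s: 18.73
position: [0.5207, -0.1061, 0.0299]
ee_rot: [3.141, 0.001, 0.66]
wrist_force: [-0.3, -1.1, 0.8]
finger_gap: -0.0002
```

```bash
python3 st.py; python3 lk.py c7; python3 wing.py
```

```text
t 18.73 P [ 0.5207 -0.1061  0.0299] v -232.2 yaw 37.8 j6 0.52 gap -0.0002 F [-0.3 -1.1  0.8] T [-0.229  0.16   0.029]
axis in tool mm [17.  30.9 -6.1] target [14.5 29. ]
n 50 centroid [ 0.5555 -0.123 ]
[array([ 0.5383, -0.1039]), array([ 0.5679, -0.1368])] [np.float64(132.3), np.float64(-48.4)]
line angle mod180 131.95831095996022 mid [ 0.55313138 -0.12033908]
```

View pics/c7.png

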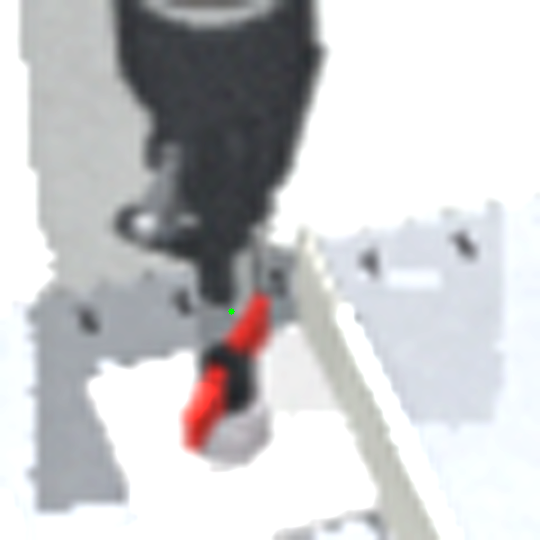

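Request:
send_rows(plan=[{"tx": 0.33, "ty": -0.14, "tz": 0, "rx": 0, "ry": 0, "rz": 6}, {"tx": 0.33, "ty": -0.14, "tz": 0, "rx": 0, "ry": 0, "rz": 6}, {"tx": -0.35, "ty": 0.2, "tz": 0, "rx": 0, "ry": 0, "rz": -6}, {"tx": -0.3, "ty": 0.1, "tz": -1, "rx": 0, "ry": 0, "rz": -6}, {"tx": 0, "ty": 0, "tz": -2.5, "rx": 0, "ry": 0, "rz": -7}, {"tx": 0, "ty": 0, "tz": -2.5, "rx": 0, "ry": 0, "rz": -7}, {"tx": 0, "ty": 0, "tz": -0.5, "rx": 0, "ry": 0, "rz": -7}, {"tx": 0, "ty": 0, "tz": 0, "rx": 0, "ry": 0, "rz": -7}, {"tx": 0, "ty": 0, "tz": 0, "rx": 0, "ry": 0, "rz": -7}, {"tx": 0, "ty": 0, "tz": 0, "rx": 0, "ry": 0, "rz": -7}, {"tx": 0, "ty": 0, "tz": 0, "rx": 0, "ry": 0, "rz": -7}, {"tx": 0, "ty": 0, "tz": 0, "rx": 0, "ry": 0, "rz": -7}, {"tx": 0, "ty": 0, "tz": 0, "rx": 0, "ry": 0, "rz": -7}, {"tx": 0, "ty": 0, "tz": 0, "rx": 0, "ry": 0, "rz": -7}, {"tx": 0, "ty": 0, "tz": 0, "rx": 0, "ry": 0, "rz": -7}, {"tx": 0, "ty": 0, "tz": 0, "rx": 0, "ry": 0, "rz": -7}, {"tx": 0, "ty": 0, "tz": 0, "rx": 0, "ry": 0, "rz": -7}, {"tx": 0, "ty": 0, "tz": 0, "rx": 0, "ry": 0, "rz": -7}, {"tx": 0, "ty": 0, "tz": 0, "rx": 0, "ry": 0, "rz": -7}, {"tx": 0, "ty": 0, "tz": 0, "rx": 0, "ry": 0, "rz": -7}])

```text
time_s: 20.5
position: [0.5199, -0.1054, 0.0943]
ee_rot: [3.141, -0.0, 2.628]
wrist_force: [-0.4, -0.8, 0.1]
finger_gap: -0.0001
```

Request:
send_rows(plan=[{"tx": 0, "ty": 0, "tz": 0, "rx": 0, "ry": 0, "rz": -7}, {"tx": 0, "ty": 0, "tz": 0, "rx": 0, "ry": 0, "rz": -7}, {"tx": 0, "ty": 0, "tz": 0, "rx": 0, "ry": 0, "rz": -7}, {"tx": 0, "ty": 0, "tz": 0, "rx": 0, "ry": 0, "rz": -7}, {"tx": 0, "ty": 0, "tz": 0, "rx": 0, "ry": 0, "rz": -7}, {"tx": 0, "ty": 0, "tz": 0, "rx": 0, "ry": 0, "rz": -7}, {"tx": 0, "ty": 0, "tz": 0, "rx": 0, "ry": 0, "rz": -7}, {"tx": 0, "ty": 0, "tz": 0, "rx": 0, "ry": 0, "rz": -7}, {"tx": 0, "ty": 0, "tz": 0, "rx": 0, "ry": 0, "rz": -7}, {"tx": 0, "ty": 0, "tz": 0, "rx": 0, "ry": 0, "rz": 0}])

```text
time_s: 21.33
position: [0.5199, -0.1054, 0.0943]
ee_rot: [3.141, -0.0, -2.561]
wrist_force: [-0.4, 0.6, -0.9]
finger_gap: 0.0003
```

```bash
python3 st.py; python3 lk.py d1; python3 wing.py
```

```text
t 21.33 P [ 0.5199 -0.1054  0.0943] v -416.7 yaw -146.7 j6 -2.54 gap 0.0003 F [-0.4  0.6 -0.9] T [0.025 0.03  0.012]
axis in tool mm [-19.7 -30.4  58.3] target [14.5 29. ]
n 57 centroid [ 0.5565 -0.1232]
[array([ 0.543 , -0.1024]), array([ 0.5664, -0.1384])] [np.float64(119.6), np.float64(-53.9)]
line angle mod180 123.04944684959081 mid [ 0.55470441 -0.12041671]
```

View pics/d1.png

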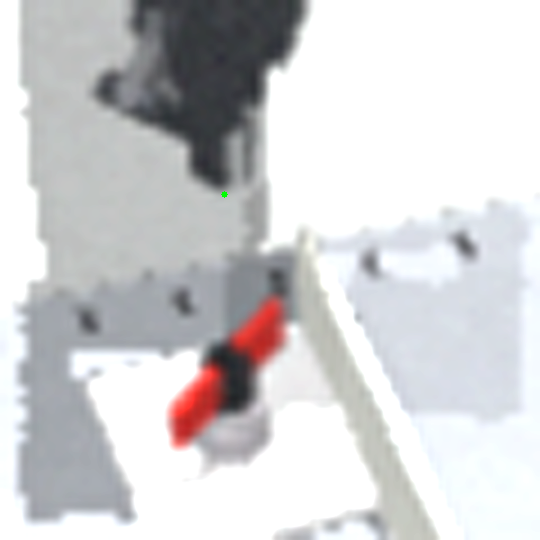

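Request:
send_rows(plan=[{"tx": -1.1, "ty": -1.5, "tz": 0, "rx": 0, "ry": 0, "rz": 0}, {"tx": -1.1, "ty": -1.5, "tz": 0, "rx": 0, "ry": 0, "rz": 0}, {"tx": -1.1, "ty": -1.5, "tz": 0, "rx": 0, "ry": 0, "rz": 0}, {"tx": -1.1, "ty": -1.55, "tz": 0, "rx": 0, "ry": 0, "rz": 0}, {"tx": 0, "ty": 0, "tz": 1, "rx": 0, "ry": 0, "rz": -4}, {"tx": 0, "ty": 0, "tz": 1, "rx": 0, "ry": 0, "rz": 0}, {"tx": 0, "ty": 0, "tz": 0, "rx": 0, "ry": 0, "rz": 0}])

```text
time_s: 22.02
position: [0.5877, -0.1315, 0.0713]
ee_rot: [3.137, -0.003, -2.5]
wrist_force: [-0.9, 1.0, 0.1]
finger_gap: 0.0003
```

```bash
python3 st.py
```

```text
t 22.02 P [ 0.5877 -0.1315  0.0713] v -413.2 yaw -143.2 j6 -2.6 gap 0.0003 F [-0.9  1.   0.1] T [-0.017  0.056 -0.004]
axis in tool mm [20.8 29.8 35.5] target [14.5 29. ]
```

Request:
send_rows(plan=[{"tx": -0.2, "ty": -0.1, "tz": 0.6, "rx": 0, "ry": 0, "rz": 0}, {"tx": 0, "ty": 0, "tz": 1.2, "rx": 0, "ry": 0, "rz": 0}, {"tx": 0, "ty": 0, "tz": 1.2, "rx": 0, "ry": 0, "rz": 0}, {"tx": 0, "ty": 0, "tz": 1.2, "rx": 0, "ry": 0, "rz": 0}, {"tx": 0, "ty": 0, "tz": 0, "rx": 0, "ry": 0, "rz": 0}, {"tx": 0, "ty": 0, "tz": 0, "rx": 0, "ry": 0, "rz": 0}])

```text
time_s: 22.52
position: [0.5907, -0.1314, 0.0306]
ee_rot: [3.139, -0.002, -2.498]
wrist_force: [0.5, 0.4, -0.8]
finger_gap: 0.0
```

```bash
python3 st.py
```

```text
t 22.52 P [ 0.5907 -0.1314  0.0306] v -413.1 yaw -143.1 j6 -2.6 gap 0.0 F [ 0.5  0.4 -0.8] T [ 0.002 -0.016  0.006]
axis in tool mm [23.3 31.8 -5.3] target [14.5 29. ]
```

Request:
send_rows(plan=[{"tx": 0.45, "ty": -0.2, "tz": 0.1, "rx": 0, "ry": 0, "rz": 6}, {"tx": 0.4, "ty": -0.2, "tz": 0, "rx": 0, "ry": 0, "rz": 6}, {"tx": 0.4, "ty": -0.2, "tz": 0, "rx": 0, "ry": 0, "rz": 6}, {"tx": 0.38, "ty": -0.18, "tz": 0, "rx": 0, "ry": 0, "rz": 6}, {"tx": 0.37, "ty": -0.17, "tz": 0, "rx": 0, "ry": 0, "rz": 6}, {"tx": 0.36, "ty": -0.17, "tz": 0, "rx": 0, "ry": 0, "rz": 6}, {"tx": 0.36, "ty": -0.22, "tz": 0, "rx": 0, "ry": 0, "rz": 6}, {"tx": 0.36, "ty": -0.22, "tz": 0, "rx": 0, "ry": 0, "rz": 6}, {"tx": 0.36, "ty": -0.21, "tz": 0, "rx": 0, "ry": 0, "rz": 6}, {"tx": 0.36, "ty": -0.21, "tz": 0, "rx": 0, "ry": 0, "rz": 6}, {"tx": 0.36, "ty": -0.2, "tz": 0, "rx": 0, "ry": 0, "rz": 6}, {"tx": 0.36, "ty": -0.2, "tz": 0, "rx": 0, "ry": 0, "rz": 6}, {"tx": 0.36, "ty": -0.19, "tz": 0, "rx": 0, "ry": 0, "rz": 6}, {"tx": 0.36, "ty": -0.19, "tz": 0, "rx": 0, "ry": 0, "rz": 6}, {"tx": 0.36, "ty": -0.18, "tz": 0, "rx": 0, "ry": 0, "rz": 6}])

```text
time_s: 23.77
position: [0.5408, -0.1557, 0.0326]
ee_rot: [3.14, 0.004, 2.209]
wrist_force: [1.8, -0.0, -0.6]
finger_gap: 0.0
```

```bash
python3 st.py; python3 lk.py d2; python3 wing.py
```

```text
t 23.77 P [ 0.5408 -0.1557  0.0326] v -143.4 yaw 126.6 j6 -1.1 gap 0.0 F [ 1.8 -0.  -0.6] T [-0.069 -0.258  0.039]
axis in tool mm [21.4 31.1 -3.4] target [14.5 29. ]
n 65 centroid [ 0.5577 -0.1206]
[array([ 0.5422, -0.1348]), array([ 0.5702, -0.1093])] [np.float64(-126.2), np.float64(31.9)]
line angle mod180 42.29168582011408 mid [ 0.55619496 -0.12202536]
```

View pics/d2.png

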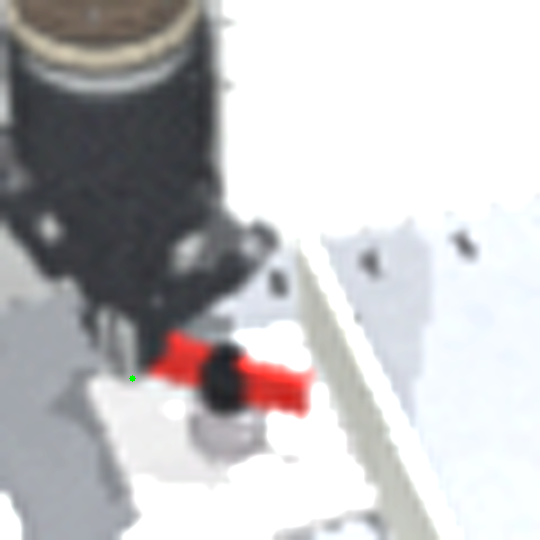

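Request:
send_rows(plan=[{"tx": 0.37, "ty": -0.18, "tz": 0, "rx": 0, "ry": 0, "rz": 6}, {"tx": 0.37, "ty": -0.18, "tz": 0, "rx": 0, "ry": 0, "rz": 6}, {"tx": 0.37, "ty": -0.18, "tz": 0, "rx": 0, "ry": 0, "rz": 6}, {"tx": 0.37, "ty": -0.18, "tz": 0, "rx": 0, "ry": 0, "rz": 6}, {"tx": 0.37, "ty": -0.18, "tz": 0, "rx": 0, "ry": 0, "rz": 6}, {"tx": 0.18, "ty": -0.09, "tz": 0, "rx": 0, "ry": 0, "rz": 3}])

```text
time_s: 24.37
position: [0.5235, -0.141, 0.0323]
ee_rot: [3.139, 0.002, 1.637]
wrist_force: [1.4, -1.3, -0.2]
finger_gap: 0.0001
```

Request:
send_rows(plan=[{"tx": 0.18, "ty": -0.09, "tz": 0, "rx": 0, "ry": 0, "rz": 3}, {"tx": 0.18, "ty": -0.09, "tz": 0, "rx": 0, "ry": 0, "rz": 3}, {"tx": 0, "ty": 0, "tz": 0, "rx": 0, "ry": 0, "rz": 0}])

```text
time_s: 24.62
position: [0.5215, -0.1374, 0.0322]
ee_rot: [3.14, 0.001, 1.536]
wrist_force: [0.3, -1.2, 0.3]
finger_gap: 0.0001
```

```bash
python3 st.py; python3 lk.py d3; python3 wing.py
```

```text
t 24.62 P [ 0.5215 -0.1374  0.0322] v -182.0 yaw 88.0 j6 -0.41 gap 0.0001 F [ 0.3 -1.2  0.3] T [-0.116 -0.149  0.004]
axis in tool mm [18.5 30.9 -3.8] target [14.5 29. ]
n 41 centroid [ 0.5566 -0.1217]
[array([ 0.5304, -0.121 ]), array([ 0.5735, -0.1222])] [np.float64(-177.4), np.float64(-6.0)]
line angle mod180 178.46605760130242 mid [ 0.55194203 -0.12158645]
```

View pics/d3.png

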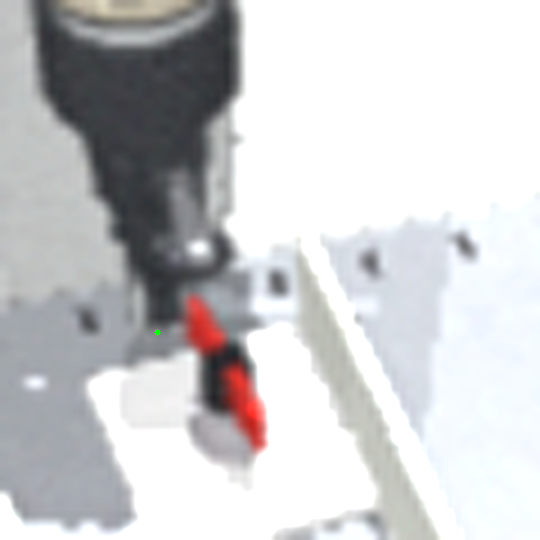

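Request:
send_rows(plan=[{"tx": 0.12, "ty": -0.06, "tz": 0, "rx": 0, "ry": 0, "rz": 2}, {"tx": 0.12, "ty": -0.06, "tz": 0, "rx": 0, "ry": 0, "rz": 2}])

```text
time_s: 24.88
position: [0.5202, -0.1351, 0.0319]
ee_rot: [3.14, 0.001, 1.465]
wrist_force: [0.8, -1.0, 0.2]
finger_gap: -0.0001
```

Request:
send_rows(plan=[{"tx": 0.12, "ty": -0.06, "tz": 0, "rx": 0, "ry": 0, "rz": 2}, {"tx": 0, "ty": 0, "tz": 0, "rx": 0, "ry": 0, "rz": 0}])

```text
time_s: 25.05
position: [0.5197, -0.1338, 0.0318]
ee_rot: [3.14, 0.001, 1.431]
wrist_force: [0.9, -2.3, 1.3]
finger_gap: -0.0
```

Request:
send_rows(plan=[{"tx": 0.12, "ty": -0.06, "tz": 0, "rx": 0, "ry": 0, "rz": 2}, {"tx": 0, "ty": 0, "tz": 0, "rx": 0, "ry": 0, "rz": 0}])

```text
time_s: 25.22
position: [0.5194, -0.1336, 0.032]
ee_rot: [3.139, 0.003, 1.397]
wrist_force: [1.8, -4.8, -0.1]
finger_gap: -0.0001
```

```bash
python3 st.py; python3 wing.py
```

```text
t 25.22 P [ 0.5194 -0.1336  0.032 ] v -190.0 yaw 80.0 j6 -0.26 gap -0.0001 F [ 1.8 -4.8 -0.1] T [-0.736 -0.179 -0.032]
axis in tool mm [19.2 30.7 -4. ] target [14.5 29. ]
n 40 centroid [ 0.5601 -0.1218]
[array([ 0.5307, -0.1186]), array([ 0.5743, -0.1234])] [np.float64(176.4), np.float64(-9.1)]
line angle mod180 173.73016657261388 mid [ 0.55251248 -0.12100439]
```

Request:
send_rows(plan=[{"tx": 0.12, "ty": 0, "tz": 0, "rx": 0, "ry": 0, "rz": 0}, {"tx": 0, "ty": 0, "tz": 0, "rx": 0, "ry": 0, "rz": 0}])

```text
time_s: 25.43
position: [0.5195, -0.1333, 0.032]
ee_rot: [3.14, 0.005, 1.398]
wrist_force: [-0.6, -8.5, 1.3]
finger_gap: -0.0002
```

Request:
send_rows(plan=[{"tx": 0.12, "ty": 0, "tz": 0, "rx": 0, "ry": 0, "rz": 0}, {"tx": 0, "ty": 0, "tz": 0, "rx": 0, "ry": 0, "rz": 0}, {"tx": 0, "ty": 0, "tz": 0, "rx": 0, "ry": 0, "rz": 0}])

```text
time_s: 25.68
position: [0.5195, -0.1332, 0.032]
ee_rot: [3.139, 0.007, 1.398]
wrist_force: [-1.6, -11.0, 0.1]
finger_gap: -0.0002
```

```bash
python3 st.py; python3 wing.py;python3 lk.py d4
```

```text
t 25.68 P [ 0.5195 -0.1332  0.032 ] v -189.9 yaw 80.1 j6 -0.26 gap -0.0002 F [ -1.6 -11.    0.1] T [-1.905  0.161 -0.015]
axis in tool mm [18.7 30.7 -4. ] target [14.5 29. ]
n 40 centroid [ 0.5601 -0.1218]
[array([ 0.5307, -0.1186]), array([ 0.5743, -0.1234])] [np.float64(176.4), np.float64(-9.1)]
line angle mod180 173.73016657261388 mid [ 0.55251248 -0.12100439]
```

View pics/d4.png

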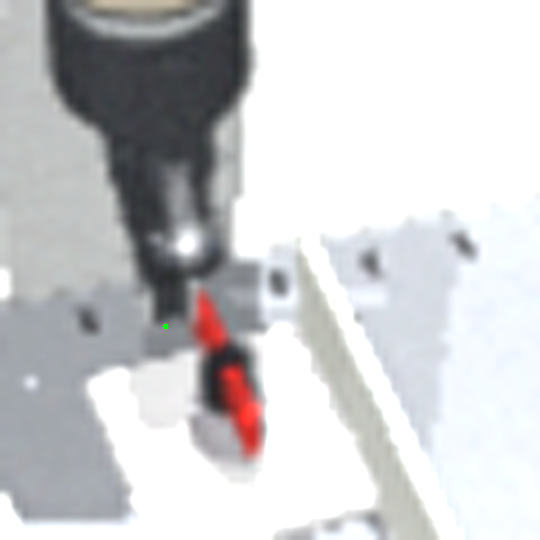

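Request:
send_rows(plan=[{"tx": -0.5, "ty": 0, "tz": 0, "rx": 0, "ry": 0, "rz": 0}, {"tx": -0.8, "ty": 0, "tz": 0, "rx": 0, "ry": 0, "rz": 0}, {"tx": 0, "ty": 0, "tz": -1.5, "rx": 0, "ry": 0, "rz": 0}, {"tx": 0, "ty": 0, "tz": -2.5, "rx": 0, "ry": 0, "rz": 0}, {"tx": 0, "ty": 0, "tz": -3, "rx": 0, "ry": 0, "rz": 0}, {"tx": -0.5, "ty": 0, "tz": -3, "rx": 0, "ry": 0, "rz": 0}, {"tx": -1.5, "ty": 0, "tz": -3, "rx": 0, "ry": 0, "rz": 0}, {"tx": -2.5, "ty": 0, "tz": -1, "rx": 0, "ry": 0, "rz": 0}, {"tx": -3, "ty": 0, "tz": 0, "rx": 0, "ry": 0, "rz": 0}, {"tx": -3, "ty": 0, "tz": 0, "rx": 0, "ry": 0, "rz": 0}, {"tx": -3, "ty": 0, "tz": 0, "rx": 0, "ry": 0, "rz": 0}, {"tx": -3, "ty": 0, "tz": 0, "rx": 0, "ry": 0, "rz": 0}, {"tx": -3, "ty": 0, "tz": 0, "rx": 0, "ry": 0, "rz": 0}, {"tx": -3, "ty": 0, "tz": 0, "rx": 0, "ry": 0, "rz": 0}, {"tx": -3, "ty": 0, "tz": 0, "rx": 0, "ry": 0, "rz": 0}, {"tx": -3, "ty": 0, "tz": 0, "rx": 0, "ry": 0, "rz": 0}, {"tx": -1.5, "ty": 0, "tz": 0, "rx": 0, "ry": 0, "rz": 0}, {"tx": 0, "ty": 0, "tz": 0, "rx": 0, "ry": 0, "rz": 0}])

```text
time_s: 27.28
position: [0.4629, -0.44, 0.1706]
ee_rot: [-3.141, -0.001, 1.392]
wrist_force: [-0.2, 0.6, -0.0]
finger_gap: 0.0001
```

```bash
python3 st.py; python3 wing.py; python3 - <<'E'
from st import *
out=[]
for n,(x0,y0,x1,y1) in (("scene",(190,175,395,295)),("top",(165,110,390,265))):
    im=env.snapshot(n)[:,:,::-1]; cv2.imwrite(f"pics/{n}9.png",im)
    old=cv2.imread(f"pics/{n}0.png")
    out.append(cv2.resize(im[y0:y1,x0:x1],(560,300),interpolation=cv2.INTER_CUBIC)) 
    d=cv2.absdiff(im,old).max(2)
cv2.imwrite("pics/fin.png",np.vstack(out))
im=cv2.imread("pics/top9.png"); p=env.camera_params("top")
c=cv2.resize(im[110:265,165:390],None,fx=3.5,fy=3.5,interpolation=cv2.INTER_CUBIC); cv2.imwrite("pics/top9z.png",c)
E
```

```text
t 27.28 P [ 0.4629 -0.44    0.1706] v -190.3 yaw 79.7 j6 -0.74 gap 0.0001 F [-0.2  0.6 -0. ] T [ 0.073 -0.002  0.033]
axis in tool mm [330.8  31.7 134.9] target [14.5 29. ]
n 44 centroid [ 0.558  -0.1218]
[array([ 0.5289, -0.1188]), array([ 0.5731, -0.1234])] [np.float64(177.2), np.float64(-9.5)]
line angle mod180 174.10923056445458 mid [ 0.55099858 -0.12108972]
```

View pics/top9z.png

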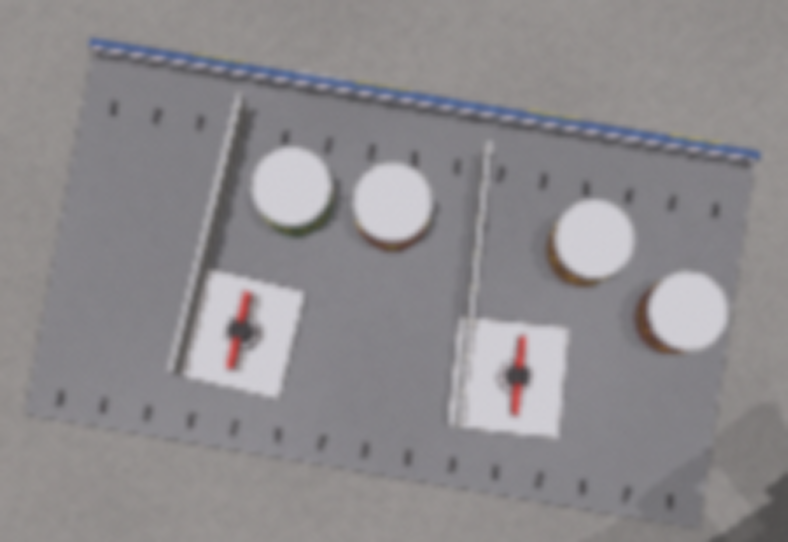

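View pics/scene9.png

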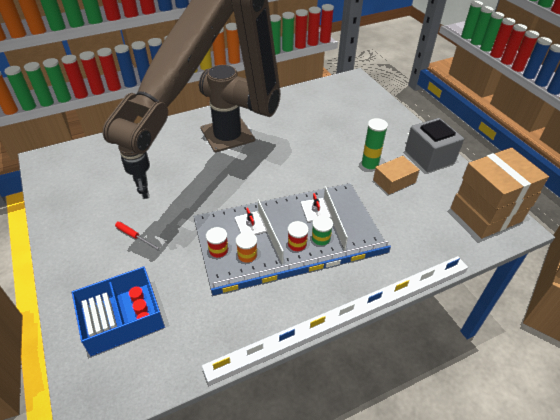

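```bash
python3 -c "
from bench import env
print(env.job_done())"
```

```text
the job is handed in; nothing more can be done
None
```

The loose wing screw, on the divider nearer −y, is fully home against its stop, and I handed the job in at about 27 s of the 54 s limit. I pushed its wings clockwise with the closed fingertips in three strokes (about 126°, 185° and 129°) and never gripped the screw.

**Stop:** at the end the screw held still against an 11 N push, while normal turning took only about 2 N. Its wings measure about −6° in world, parallel to the white plate at −5.5° to within the measurement error. They stayed there after the finger left.

**Everything else:** in the last top picture the tubs and the tight screw look unmoved. In the scene picture the tube, carton and screwdriver stand where they were. I compared these by eye only.

**What disagreed:** in the pictures the fingertips sat about 30 to 38 mm above the reported TCP. Because of this, two early sweeps passed over the wings without touching them. I lowered the reported height to match and redid those sweeps. During the first stroke the upward force briefly reached 3.6 N, probably because the fingertip was only just catching the top of the wing.

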